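# Release the stone owl from the spring-collar carving stand

### The arm

A 7-joint arm with a two-finger parallel gripper is mounted at the origin on the work surface. World frame = base frame: x ahead of the robot, y to its left, z up, the work surface at z = 0. Lengths are in m, angles in rad, forces in N, time in s.
With the tool pointing down it reaches from about 0.4 to 0.925 m from the base axis. Payload 4.1 kg.
Tool frame: the origin (TCP) lies midway between the tips of the shut fingers; the grasp point (between the pads) lies behind it (r.grip_depth is the z of the grasp point in the tool frame, in m); z points along the fingers, y is the direction in which the jaws open and shut (so a half turn about z gives the same grasp; the last joint's range is limited). The gripper opens to 85 mm and grips with 20 to 120 N. Pads are 22 mm wide; open, the fingers measure 114 mm over their backs; the gripper's body (76 mm by 85 mm) begins 54 mm behind the grasp point. The pads swing forward as they close: fully open they stand 13 mm farther back than shut.
Start: joints at [-1.314, 0.398, 0.045, 1.537, -0.019, 1.207, -0.051], TCP at [0.226, 0.609, 0.231] pointing down, gripper open.
Joint ranges: [-2.82, 2.82], [-0.49, 2.23], [-1.37, 1.46], [0, 2.46], [-1.36, 4.5], [0.23, 2], [-2.94, 2.94]. Speed limits (rad/s): [2.57, 2.57, 3.14, 3.14, 3.14, 3.14, 3.14].

### API

Orientations are given as a unit quaternion [x, y, z, w].
In Python, from cell import r, grab_frame, order gives the robot as it stands.
- The arm moves only by the tool drive_tool, never from a script. Its argument "rows" is a list that holds one entry, the list of rows, each a list of 7 numbers: the shift along the tool's x, y, z in m, then the turn, a rotation vector about the tool's x, y, z in degrees, then the closure, from 0 (fully open) to 1 (shut). A call has 1 to 8 rows; each row shifts and turns the commanded pose from where the row before left it, along the tool's axes as they then stand; what a row does not reach is not made up. A row lasts 1/8 s, in which the tool goes at most 62.5 mm and 10.7 degrees, less where a joint would pass 70% of its speed; a pose out of reach is approached as far as the arm can. A call is refused whole if a number of a shift passes 0.0625 or a number of a turn 10.7, either way. A call with a gripper value outside its range is refused whole. The fingers move at their own pace and stop on an object; the grip force is fixed at half the most. Time passes only in rows, so rows that do not move let the fingers close. It gives the time, the measured TCP pose, the force and the opening at its end, in the units of the state.
- r.observe(): the state, without advancing time (a new reading comes with each control period).
- grab_frame(name): name is "scene" or "top" or "wrist"; returns a dict with "color" (420x560x3 uint8, red, green, blue), "depth" (420x560 float32, m along the optical axis (not along the pixel's ray), 0 where there is no reading), "K" (3x3 intrinsics, pixels), "cam_to_world" (4x4, takes a point from camera to world coordinates); the wrist camera has in their place "T_tool_cam" (4x4, takes a point from camera to tool coordinates, whose origin is the TCP and whose axes are the flange's). Camera axes: x right, y up, looking along -z (the intrinsics and any distortion apply to the point x, -y, -z); pixel columns grow to the right and rows downward; lengths in m; the calibration is good to about 2 mm. A picture is of the moment at which its call begins: read the wrist's pose just before it.
- order.close_job(): hands the job in, once; it reports no verdict.
The state is a dict: "time_s": time; "q": joint angles; "joint_velocities": joint speeds; "effort": joint torques, N m; "ee_pos": TCP position; "tcp_rot": TCP orientation; "force": force on the tool from outside, world axes, zero at the start; "torque": the same for the moment, N m; "grip_width": finger opening in m.
Only numpy, scipy, OpenCV 4.12 (cv2) and the standard library are available. Lean on these libraries where they do the work, as an engineer would, in place of code of your own. Each camera call takes 0.05 s, during which the arm holds its last target.

### The job

The stone owl is locked on the carving stand by the spring collar. Pull the collar up by one of its red levers, turn it counter-clockwise and let it drop fully into its hidden release notch, somewhere 55 to 80 degrees round; then lift the owl straight off and stand it upright on its plate, flat on the clear part of the blue tray's floor, without dropping it, and leave the collar down in its release notch and the other things where they are.

Things in the scene. Friction and masses are not known exactly. Their poses are not given: they have to be found in the camera images.
- stand: Carving stand bolted to the table: green round foot 176 mm across, 18 mm high. Origin: on its vertical axis at table height, z up. The owl's plate lies 50 mm above the table on the head, its long side along the stand's x, between 8 mm high key blocks (1.5 mm play): it comes off only straight up.
- collar (a point): centre of the spring collar's rim, on the stand's axis, 72 mm above the table when down. The collar is a knurled dark steel ring 166 mm across with two upright red levers and two brass tabs pointing inwards that reach over the plate's ends (3 mm above them) while locked. The point turns and rises with the collar.
- collar_lift (a joint): how far the collar is pulled up (m): 0 = fully down, stop at 0.018. Spring and weight hold it down: about 9 N to start lifting, 16 N at 15 mm. Down in a notch it cannot turn; lift it more than 9 mm to clear (14.5 mm is good). Between the notches it rides on a land and reads about 0.009.
- collar_turn (a joint): angle of the collar (rad), counter-clockwise from above: 0 = lock notch (start), stop at 1.9. The hidden release notch, 9 mm deep, lies somewhere from 1.0 to 1.36. To find it, turn past 0.35, let go so that the spring presses the collar on the land, and push a lever on (about 3 N): at the notch it snaps down and stops, with 0.05 rad of play.
- lever_a (a point): point on the first red lever, mid-section, 20 mm below its top, 107 mm from the stand's axis (on its +y side when locked), 105 mm above the table when the collar is down. Lever: paddle 12 mm thick along the turning direction, 26 mm wide radially, standing free from 70 to 125 mm above the table. The point's y points radially outwards, z up.
- lever_b (a point): the same on the second lever, opposite the first (stand's -y side when locked); here the point's -y points radially outwards.
- carving: pale stone owl, 0.6 to 0.95 kg, on an aluminium plate. Origin: centre of the plate's underside, z up. Plate 106 (x) by 44 (y) by 12 mm; neck 42 mm across up to 26 mm; stone block 64 (x) by 54 mm (y), flat sides, from 26 to 94 mm; round head 46 mm across up to 116, ears to 120 mm. Grip across y about 82 mm up. Raise 25 mm or more to clear the stand.
- tray: blue plastic tray, fixed, 180 mm (x) by 260 mm (y), walls 24 mm high, 5 mm thick, floor 5 mm above the table. Origin: centre of its underside, z up. A rasp lies in its +x third, along y; the rest is clear (good: the owl's centre at x = -0.025, y = 0 in the tray's frame, its plate along the tray's y).
- tray_rasp: rasp lying in the tray, 190 mm long along its x, about 16 mm thick, wooden handle; origin near its middle, underneath. Leave alone.
- long_rasp: rasp on the table behind, 220 mm long along its x. Origin near its middle. Leave alone.
- dust_brush: hand brush 170 mm long, lying near the robot. Leave alone.
- mallet: hammer lying at the back of the table. Leave alone.
- rough_stone: uncut stone 90 x 75 x 80 mm at the back. Origin: centre of underside. Leave alone.
- water_bottle: water bottle 62 mm across, 200 mm high, at the left. Leave alone.
- pencil_mug: yellow mug, 80 mm across, 90 mm high, at the right. Leave alone.
Things that resemble listed ones, but are neither listed nor needed, are in the scene too. What is shaped like the carving but green is not meant.

How it is judged:
On the way, in this order (a step that is already met when the one before it is completed fails the run):
1. the collar is pulled up out of the lock notch (value of joint collar_lift above 0.0095 m), for 0.1 s.
2. the collar has been turned and has dropped fully into the release notch, the owl still on the stand (value of joint collar_turn above 0.9 rad and value of joint collar_lift below 0.003 m and distance between carving and stand below 0.06 m), for 0.2 s.
3. the owl is lifted clear of the stand (z of carving in the frame of stand above 0.075 m), for 0.1 s.
At the end, for the whole second after the job is handed in: Owl upright (lean under 0.08 rad) on its plate on the tray floor (within 3 mm in height), plate centre at tray x -75 to 45 mm, y within 115 mm, let go and at rest; collar down (lift under 3 mm) in the release notch (turn over 0.9 rad) (x of carving in the frame of tray between -0.075 and 0.045 m and y of carving in the frame of tray between -0.115 and 0.115 m and z of carving in the frame of tray between 0.002 and 0.008 m and angle between carving's own z axis and vertical below 0.08 rad and linear speed of carving below 0.02 m/s and angular speed of carving below 0.1 rad/s and contact force between the fingers and carving below 0.1 N and value of joint collar_turn above 0.9 rad and value of joint collar_lift below 0.003 m); the robot touches nothing.
It fails at once if the owl is dropped or thrown: it moves faster than 0.6 m/s while the fingers do not hold it (linear speed of carving above 0.6 m/s and contact force between the fingers and carving below 0.5 N).
It fails at once if a bystander (rasp, brush, hammer, rough stone, bottle or mug) is moved by more than 40 mm (distance of any of tray_rasp, long_rasp, dust_brush, mallet, rough_stone, water_bottle, pencil_mug from where it was at the start of the episode above 0.04 m).
It also fails if it takes over 64 s, if anything falls off the work surface, if the arm or the gripper's body presses on something with over 40 N, if the wrist force passes 120 N, or if a joint passes its speed limit or range.

## Working session

There is one attempt and no reset: what is moved stays moved. The work goes in short steps, Python scripts to look and compute and a tool call to move; the robot and the scene stay as the last step left them, time stands still between calls to the robot, and variables do not carry over. Pictures are saved under pics/ and viewed, and the job is handed in when it is done.

Besides the shell and the picture viewer there is one more tool, called by a JSON object that holds its "method" and its "body". drive_tool: Moves the arm, as the interface text tells. Its arguments: {"type":"object","properties":{"rows":{"type":"array","items":{"type":"array","items":{"type":"array","items":{"type":"number"}}}}},"required":["rows"]}

```bash
ls; mkdir -p pics; python3 - <<'E'
from cell import r, grab_frame, order
import cv2, numpy as np, pickle
print(r.observe(), r.grip_depth)
D={}
for n in ("scene","top","wrist"):
    f=grab_frame(n); D[n]=f
    cv2.imwrite(f"pics/{n}0.png",f["color"][:,:,::-1])
    print(n,f["K"].tolist(),np.round(f.get("cam_to_world",f.get("T_tool_cam")),3).tolist())
pickle.dump(D,open("f0.pkl","wb"))
E
```

```text
pics
{'time_s': 0.0, 'q': array([-1.31398259,  0.39917159,  0.04500628,  1.53787099, -0.0186881 ,
        1.20693351, -0.05071338]), 'joint_velocities': array([-0.00106305, -0.00093954, -0.00041823, -0.00057175,  0.0013316 ,
       -0.00013591,  0.00103311]), 'effort': array([-5.54591570e-04, -4.75111163e+01,  1.36408433e+00, -2.54226047e+01,
        1.15379377e-02,  9.44472326e-03, -7.21368139e-06]), 'ee_pos': array([0.226174  , 0.60869681, 0.23028013]), 'tcp_rot': array([ 1.76906526e-01,  9.84227168e-01, -9.75431851e-04, -1.06757963e-04]), 'force': array([ 0.60548856, -0.06610192, -0.1716677 ]), 'torque': array([-0.02825879,  0.06772955, -0.02229859]), 'grip_width': 0.08541176312313577} -0.0187
scene [[428.9905153306324, 0.0, 281.5120989394206], [0.0, 428.9905153306324, 207.84135481207065], [0.0, 0.0, 1.0]] [[0.659, -0.644, 0.388, 1.016], [0.752, 0.576, -0.321, -0.43], [-0.016, 0.503, 0.864, 1.211], [0.0, 0.0, 0.0, 1.0]]
top [[388.7789187167152, 0.0, 276.01675368035654], [0.0, 388.7789187167152, 208.16652826922663], [0.0, 0.0, 1.0]] [[0.007, 0.999, -0.051, 0.45], [-1.0, 0.006, -0.021, -0.023], [-0.021, 0.051, 0.998, 1.107], [0.0, 0.0, 0.0, 1.0]]
wrist [[334.7288394275857, 0.0, 276.7843056608675], [0.0, 334.7288394275857, 210.10790113629383], [0.0, 0.0, 1.0]] [[0.0, 0.962, 0.272, 0.069], [1.0, 0.0, -0.001, -0.0], [-0.001, 0.272, -0.962, -0.143], [0.0, 0.0, 0.0, 1.0]]
```

View pics/scene0.png

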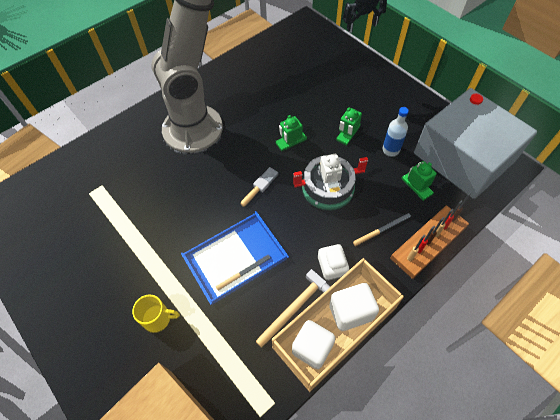

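View pics/top0.png

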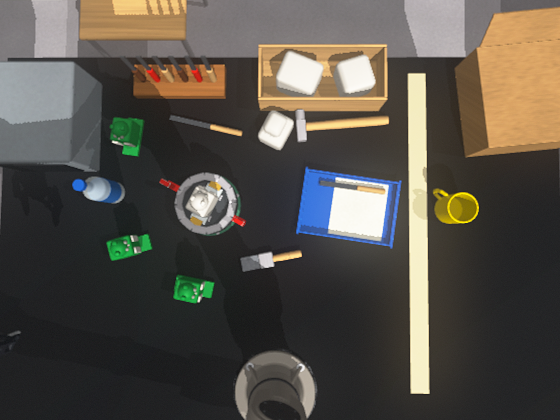

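View pics/wrist0.png

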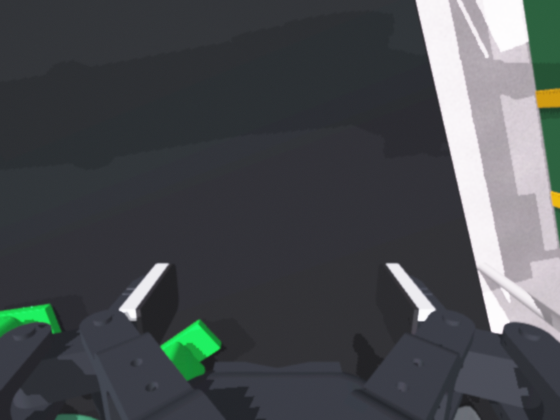

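Scene view: stand with owl and red levers near (300,180)/(362,163). Top view: levers at about (170,184) and (238,221), tray centre about (348,207), with the rasp along its top edge and a sunlit patch on the floor.

```bash
cat > h.py <<'E'
import numpy as np, cv2
def cloud(f,T=None):
    d=f["depth"];K=f["K"];h,w=d.shape
    u,v=np.meshgrid(np.arange(w),np.arange(h))
    x=(u-K[0,2])/K[0,0]*d;y=(v-K[1,2])/K[1,1]*d
    P=np.stack([x,-y,-d,np.ones_like(d)],-1)
    T=f["cam_to_world"] if T is None else T
    P=(P@T.T)[...,:3]; P[d==0]=np.nan
    return P
def hsv(f): return cv2.cvtColor(f["color"],cv2.COLOR_RGB2HSV)
def red(f):
    h=hsv(f);return (((h[...,0]<8)|(h[...,0]>172))&(h[...,1]>150)&(h[...,2]>60)).astype(np.uint8)
E
python3 - <<'E'
import pickle,numpy as np,cv2
from h import *
D=pickle.load(open("f0.pkl","rb"))
for n in ("scene","top"):
    f=D[n];P=cloud(f);m=red(f)
    k,l,s,c=cv2.connectedComponentsWithStats(m)
    for i in range(1,k):
        if s[i,4]<25: continue
        q=P[l==i];q=q[~np.isnan(q[:,0])]
        if len(q)<10: continue
        t=q[q[:,2]>np.nanmax(q[:,2])-.012]
        print(n,c[i].round(),s[i,4],"mean",q.mean(0).round(3),"zr",q[:,2].min().round(3),q[:,2].max().round(3),"top",np.median(t,0).round(3), len(t), "mid",((t.min(0)+t.max(0))/2).round(3))
    h=hsv(f);b=((h[...,0]>100)&(h[...,0]<130)&(h[...,1]>150)&(h[...,2]>60)).astype(np.uint8)
    b=cv2.morphologyEx(b,cv2.MORPH_CLOSE,np.ones((25,25)))
    k,l,s,c=cv2.connectedComponentsWithStats(b)
    for i in range(1,k):
        if s[i,4]<2000: continue
        q=P[l==i]; rim=q[(q[:,2]>.017)&(q[:,2]<.032)]; fl=q[(q[:,2]<.012)]
        R=cv2.minAreaRect((rim[:,:2]*1000).astype(np.float32));print(n,"tray",c[i],R,len(rim),np.nanmedian(fl[:,2]))
    # steel rim at z~.072
    R=P.reshape(-1,3)
    g=(R[:,2]>.064)&(R[:,2]<.08)&(abs(R[:,0]-.47)<.16)&(abs(R[:,1]-.2)<.16)
    q=R[g];A=np.c_[2*q[:,:2],np.ones(len(q))]
    keep=np.ones(len(q),bool)
    for _ in range(8):
        s_=np.linalg.lstsq(A[keep],(q[keep,:2]**2).sum(1),rcond=None)[0]
        rr=np.sqrt(s_[2]+s_[:2]@s_[:2]);e=abs(np.hypot(*(q[:,:2]-s_[:2]).T)-rr);keep=e<.012
    print(n,"ring",s_[:2],rr,keep.sum(),len(q))
    w=(R[:,2]>.12)&(R[:,2]<.19)&(np.hypot(R[:,0]-s_[0],R[:,1]-s_[1])<.07)
    print("owl",np.median(R[w],0),w.sum(),cv2.minAreaRect((R[w][:,:2]*1000).astype(np.float32)),np.nanmax(R[w][:,2]))
E
```

```text
scene [476.  99.] 111 mean [0.661 0.704 0.17 ] zr 0.16 0.176 top [0.66  0.705 0.171] 97 mid [0.661 0.708 0.171]
scene [360. 168.] 105 mean [0.565 0.278 0.081] zr -0.002 0.118 top [0.569 0.279 0.109] 16 mid [0.569 0.279 0.113]
scene [297. 173.] 28 mean [0.468 0.092 0.126] zr 0.122 0.13 top [0.467 0.092 0.126] 28 mid [0.468 0.092 0.126]
scene [298. 181.] 105 mean [0.47  0.094 0.08 ] zr -0.002 0.114 top [0.472 0.09  0.109] 18 mid [0.472 0.09  0.109]
scene [448. 221.] 68 mean [0.873 0.333 0.078] zr 0.027 0.15 top [0.871 0.302 0.15 ] 1 mid [0.871 0.302 0.15 ]
scene [422. 245.] 75 mean [0.872 0.214 0.077] zr 0.03 0.164 top [0.871 0.182 0.164] 1 mid [0.871 0.182 0.164]
scene tray [238.88772404 252.30808252] ((511.51617431640625, -202.1466064453125), (267.9922180175781, 188.1536865234375), 81.8265380859375) 795 0.0069416083466820044
scene ring [0.51695818 0.18613336] 0.07425512312687796 727 935
owl [0.52684231 0.1768639  0.14576119] 392 ((518.8977661132812, 185.78488159179688), (54.79072570800781, 69.27426147460938), 62.565250396728516) 0.17238983155793353
top [153.  75.] 97 mean [0.865 0.335 0.075] zr 0.031 0.109 top [0.865 0.336 0.101] 25 mid [0.866 0.336 0.103]
top [197.  75.] 87 mean [0.864 0.216 0.076] zr 0.03 0.106 top [0.865 0.216 0.1  ] 27 mid [0.866 0.217 0.101]
top [170. 185.] 114 mean [0.563 0.279 0.087] zr -0.002 0.128 top [0.563 0.282 0.125] 41 mid [0.564 0.283 0.122]
top [238. 220.] 82 mean [0.47  0.096 0.101] zr -0.001 0.13 top [0.468 0.093 0.126] 43 mid [0.468 0.094 0.125]
top tray [338.45910781 205.22986369] ((511.0152893066406, -201.6641387939453), (266.38653564453125, 186.0395965576172), 81.97283935546875) 766 0.005652260856644276
top ring [0.51531627 0.18696782] 0.07349024888466243 1343 1595
owl [0.51485277 0.18238416 0.14633938] 598 ((517.3846435546875, 186.40658569335938), (54.31755828857422, 68.4302749633789), 62.41086196899414) 0.17269334502962952
```

```bash
cat >> h.py <<'E'
from scipy.spatial.transform import Rotation as Ro, Slerp
S=np.array([.516,.187])
def goal(yaw): # tool down, tool y at azimuth yaw (deg)
    a=np.radians(yaw); y=np.array([np.cos(a),np.sin(a),0]); z=np.array([0,0,-1.]); x=np.cross(y,z)
    return Ro.from_matrix(np.c_[x,y,z])
def plan(p0,q0,p1,yaw,n,g):
    R0=Ro.from_quat(q0);R1=goal(yaw);s=Slerp([0,1],Ro.concatenate([R0,R1]))
    out=[]
    for i in range(n):
        a,b=i/n,(i+1)/n
        d=s(a).inv().apply((np.array(p1)-p0)/n); w=np.degrees((s(a).inv()*s(b)).as_rotvec())
        out.append([*np.round(d,4).tolist(),*np.round(w,2).tolist(),g])
    return out
def show(st):
    R=Ro.from_quat(st["tcp_rot"]).as_matrix()
    print("t %.2f"%st["time_s"],"p",st["ee_pos"].round(4),"yaw %.2f"%np.degrees(np.arctan2(R[1,1],R[0,1])),"z",R[:,2].round(4),"F",st["force"].round(1),"T",st["torque"].round(2),"w %.4f"%st["grip_width"])
E
python3 - <<'E'
from h import *; from cell import r
st=r.observe();show(st)
for x in plan(st["ee_pos"],st["tcp_rot"],[.468,.0925,.23],-27.3,16,0.): print(x)
E
```

```text
t 0.15 p [0.2262 0.6089 0.2305] yaw 69.62 z [-4.0e-04 -1.5e-03 -1.0e+00] F [-0.3  0.4  0.8] T [-0.01 -0.05  0.01] w 0.0856
[-0.0254, -0.025, 0.0001, -0.0, 0.0, 6.06, 0.0]
[-0.0279, -0.0222, 0.0001, -0.0, 0.0, 6.06, 0.0]
[-0.0301, -0.0191, 0.0001, -0.0, 0.0, 6.06, 0.0]
[-0.0319, -0.0158, 0.0001, -0.0, 0.0, 6.06, 0.0]
[-0.0334, -0.0124, 0.0001, -0.0, 0.0, 6.06, 0.0]
[-0.0345, -0.0088, 0.0001, -0.0, 0.0, 6.06, 0.0]
[-0.0353, -0.0051, 0.0, -0.0, 0.0, 6.06, 0.0]
[-0.0356, -0.0013, 0.0, -0.0, 0.0, 6.06, 0.0]
[-0.0356, 0.0024, 0.0, -0.0, 0.0, 6.06, 0.0]
[-0.0351, 0.0062, 0.0, -0.0, 0.0, 6.06, 0.0]
[-0.0342, 0.0098, 0.0, -0.0, 0.0, 6.06, 0.0]
[-0.033, 0.0134, 0.0, -0.0, 0.0, 6.06, 0.0]
[-0.0314, 0.0168, 0.0, -0.0, 0.0, 6.06, 0.0]
[-0.0295, 0.02, 0.0, -0.0, 0.0, 6.06, 0.0]
[-0.0272, 0.023, 0.0, -0.0, 0.0, 6.06, 0.0]
[-0.0246, 0.0258, 0.0, -0.0, 0.0, 6.06, 0.0]
```

{"method": "drive_tool", "body": {"rows": [[[-0.0254,-0.025,0,0,0,6.06,0],[-0.0279,-0.0222,0,0,0,6.06,0],[-0.0301,-0.0191,0,0,0,6.06,0],[-0.0319,-0.0158,0,0,0,6.06,0],[-0.0334,-0.0124,0,0,0,6.06,0],[-0.0345,-0.0088,0,0,0,6.06,0],[-0.0353,-0.0051,0,0,0,6.06,0],[-0.0356,-0.0013,0,0,0,6.06,0]]]}}

```text
time_s: 1.15
ee_pos: [0.3474, 0.3498, 0.2311]
tcp_rot: [0.567, 0.824, -0.0, -0.0]
force: [-0.0, -0.1, 0.3]
grip_width: 0.0852
```

{"method": "drive_tool", "body": {"rows": [[[-0.0356,0.0024,0,0,0,6.06,0],[-0.0351,0.0062,0,0,0,6.06,0],[-0.0342,0.0098,0,0,0,6.06,0],[-0.033,0.0134,0,0,0,6.06,0],[-0.0314,0.0168,0,0,0,6.06,0],[-0.0295,0.02,0,0,0,6.06,0],[-0.0272,0.023,0,0,0,6.06,0],[-0.0246,0.0258,0,0,0,6.06,0]]]}}

```text
time_s: 2.15
ee_pos: [0.4683, 0.0908, 0.2314]
tcp_rot: [0.856, 0.517, 0.0, -0.0]
force: [0.5, -0.1, -0.1]
grip_width: 0.0856
```

{"method": "drive_tool", "body": {"rows": [[[0,0,0,0,0,0,0],[0,0,0,0,0,0,0]]]}}

```text
time_s: 2.4
ee_pos: [0.4676, 0.0929, 0.2312]
tcp_rot: [0.854, 0.52, -0.0, -0.0]
force: [-0.5, 0.7, -0.4]
grip_width: 0.0855
```

```bash
cat > look.py <<'E'
import sys,pickle
from h import *; from cell import r,grab_frame
tag=sys.argv[1]; st=r.observe();show(st);print("q",st["q"].round(2))
for n in sys.argv[2:]:
    f=grab_frame(n)
    if n=="wrist":
        T=np.eye(4);T[:3,:3]=Ro.from_quat(st["tcp_rot"]).as_matrix();T[:3,3]=st["ee_pos"];f["cam_to_world"]=T@f["T_tool_cam"]
    cv2.imwrite(f"pics/{n}{tag}.png",f["color"][:,:,::-1]);pickle.dump(f,open(f"{n}{tag}.pkl","wb"))
    P=cloud(f);m=red(f);k,l,s,c=cv2.connectedComponentsWithStats(m)
    for i in range(1,k):
        if s[i,4]<25: continue
        q=P[l==i];q=q[~np.isnan(q[:,0])]
        q=q[(q[:,2]>.06)&(np.hypot(*(q[:,:2]-S).T)<.15)]
        if len(q)<10: continue
        zt=np.percentile(q[:,2],95);t=q[q[:,2]>zt-.008]; mid=(np.percentile(t,3,0)+np.percentile(t,97,0))/2
        d=mid[:2]-S
        print(n,c[i].round(),"topz %.4f"%zt,"mid",mid.round(4),"rad %.4f ang %.1f"%(np.hypot(*d),np.degrees(np.arctan2(d[1],d[0]))),len(t),"rect",[np.round(v,1) for v in cv2.minAreaRect((t[:,:2]*1000).astype(np.float32))])
E
python3 look.py 1 wrist top
```

```text
t 2.40 p [0.4676 0.0929 0.2312] yaw -27.37 z [-5.e-04  5.e-04 -1.e+00] F [-0.5  0.7 -0.4] T [0.02 0.05 0.  ] w 0.0855
q [-0.84  0.1   0.59  1.95 -0.06  1.12 -0.7 ]
wrist [277. 192.] topz 0.1257 mid [0.4687 0.0943 0.1241] rad 0.1041 ang -117.1 479 rect [array([467.9,  93.5]), array([26.7, 11.7]), np.float64(63.0)]
top [170. 184.] topz 0.1275 mid [0.5646 0.2836 0.1255] rad 0.1081 ang 63.3 39 rect [array([564.2, 283.6]), array([23.3, 11.6]), np.float64(64.6)]
```

View pics/wrist1.png

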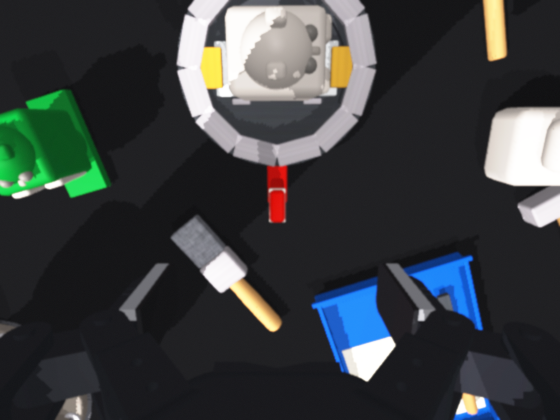

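Wrist view: lever B's top at (277,205), directly ahead, measured 26.7 x 11.7 mm at 0.125 m high, which matches the given sizes. The owl's brass tabs are at (211,66) and (342,66). Descending over it.

{"method": "drive_tool", "body": {"rows": [[[0.0003,0.0007,0.03,0,0,0,0],[0,0,0.03,0,0,0,0],[0,0,0.03,0,0,0,0],[0,0,0.03,0,0,0,0],[0,0,0.02,0,0,0,0],[0,0,0,0,0,0,0]]]}}

```text
time_s: 3.25
ee_pos: [0.467, 0.0934, 0.0901]
tcp_rot: [0.854, 0.521, -0.002, -0.0]
force: [0.3, 0.1, 0.7]
grip_width: 0.0849
```

{"method": "drive_tool", "body": {"rows": [[[0,0,0,0,0,0,1],[0,0,0,0,0,0,1],[0,0,0,0,0,0,1],[0,0,0,0,0,0,1],[0,0,0,0,0,0,1],[0,0,0,0,0,0,1],[0,0,0,0,0,0,1],[0,0,0,0,0,0,1]]]}}

```text
time_s: 4.25
ee_pos: [0.4682, 0.0929, 0.0916]
tcp_rot: [0.854, 0.52, -0.0, -0.0]
force: [-2.2, -0.7, 5.4]
grip_width: 0.0113
```

```bash
python3 look.py 2 wrist scene
```

```text
t 4.25 p [0.4682 0.0929 0.0916] yaw -27.31 z [-8.e-04  4.e-04 -1.e+00] F [-2.2 -0.7  5.4] T [0.18 0.61 0.29] w 0.0113
q [-0.76  0.3   0.56  2.1  -0.22  0.8  -0.55]
wrist [276. 234.] topz 0.1120 mid [0.4737 0.104  0.1099] rad 0.0931 ang -117.0 326 rect [array([474. , 104.1]), array([ 4. , 12.4]), np.float64(62.0)]
wrist [276. 303.] topz 0.1258 mid [0.4694 0.0947 0.124 ] rad 0.1034 ang -116.8 1909 rect [array([468.8,  94. ]), array([26. , 11.9]), np.float64(62.2)]
scene [363. 158.] topz 0.1293 mid [0.5664 0.2818 0.1262] rad 0.1074 ang 62.0 23 rect [array([564.9, 282.4]), array([22.8, 11.5]), np.float64(54.8)]
scene [360. 167.] topz 0.1111 mid [0.5671 0.2802 0.1103] rad 0.1063 ang 61.3 19 rect [array([567.2, 280.9]), array([22.9,  8.9]), np.float64(62.3)]
scene [298. 183.] topz 0.0909 mid [0.4632 0.0807 0.0943] rad 0.1187 ang -116.4 6 rect [array([463.1,  80.7]), array([ 0.8, 12.2]), np.float64(66.3)]
```

View pics/wrist2.png

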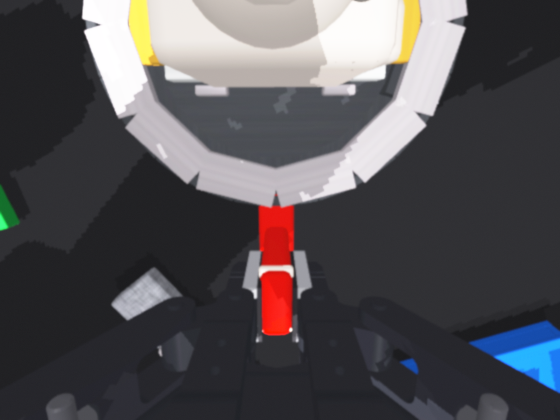

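The pads hold the red lever centred at (277,290), with an 11.3 mm opening. Lifting.

{"method": "drive_tool", "body": {"rows": [[[0,0,-0.004,0,0,0,1],[0,0,-0.004,0,0,0,1],[0,0,-0.004,0,0,0,1],[0,0,-0.0025,0,0,0,1],[0,0,0,0,0,0,1],[0,0,0,0,0,0,1]]]}}

```text
time_s: 5.1
ee_pos: [0.4679, 0.0943, 0.1039]
tcp_rot: [0.854, 0.52, -0.0, -0.0]
force: [5.1, 7.8, -20.6]
grip_width: 0.0112
```

```bash
python3 look.py 3 wrist scene; python3 - <<'E'
from h import *
# arc rows for turning about S by total deg, TCP at radius
n=1;step=5
p=np.array([.468,.0933]);c=S
Rw=goal(-27.3)
for s in (5,):
    a=np.radians(s);M=np.array([[np.cos(a),-np.sin(a)],[np.sin(a),np.cos(a)]])
    d=M@(p-c)+c-p; print(s,np.hypot(*(p-c)),Rw.inv().apply([*d,0]).round(5),"turn z",-s)
E
```

```text
t 5.10 p [0.4679 0.0943 0.1039] yaw -27.29 z [-2.e-04  2.e-04 -1.e+00] F [  5.1   7.8 -20.6] T [ 0.82 -1.   -0.08] w 0.0112
q [-0.77  0.28  0.56  2.09 -0.2   0.83 -0.57]
wrist [277. 235.] topz 0.1229 mid [0.4733 0.1043 0.1208] rad 0.0930 ang -117.3 314 rect [array([473.7, 104.8]), array([ 3.1, 11.7]), np.float64(63.0)]
wrist [277. 303.] topz 0.1368 mid [0.4687 0.095  0.1352] rad 0.1035 ang -117.2 1863 rect [array([468.3,  94.3]), array([26.2, 11.6]), np.float64(63.2)]
scene [361. 164.] topz 0.1376 mid [0.5648 0.2839 0.1357] rad 0.1084 ang 63.3 26 rect [array([564.9, 283.3]), array([22.3, 14.1]), np.float64(70.7)]
scene [298. 181.] topz 0.1141 mid [0.4624 0.0812 0.1164] rad 0.1186 ang -116.9 6 rect [array([462.4,  81.2]), array([0.3, 8.5]), np.float64(71.3)]
5 0.10527910523935886 [0.00043 0.00917 0.     ] turn z -5
```

{"method": "drive_tool", "body": {"rows": [[[0,0,-0.0035,0,0,0,1],[0,0,0,0,0,0,1],[0.0004,0.0092,0,0,0,-5,1],[0,0,0,0,0,0,1]]]}}

```text
time_s: 5.7
ee_pos: [0.4764, 0.0902, 0.1079]
tcp_rot: [0.83, 0.557, -0.0, -0.0]
force: [3.5, 6.5, -14.4]
grip_width: 0.0112
```

```bash
python3 look.py 4 wrist
```

```text
t 5.70 p [0.4764 0.0902 0.1079] yaw -22.29 z [-7.e-04  6.e-04 -1.e+00] F [  3.5   6.5 -14.4] T [ 0.81 -0.69 -0.04] w 0.0112
q [-0.75  0.28  0.55  2.07 -0.2   0.84 -0.47]
wrist [276. 235.] topz 0.1271 mid [0.481  0.1008 0.125 ] rad 0.0930 ang -112.1 316 rect [array([481.3, 101.3]), array([ 3. , 11.9]), np.float64(66.2)]
wrist [277. 303.] topz 0.1410 mid [0.4772 0.0911 0.1394] rad 0.1034 ang -112.0 1866 rect [array([476.7,  90.4]), array([26.2, 11.5]), np.float64(67.4)]
```

Turning freely with about 15 mm of lift. Continuing to about 40°, short of 57° where the notch range begins.

{"method": "drive_tool", "body": {"rows": [[[0.0004,0.0092,0,0,0,-5,1],[0.0004,0.0092,0,0,0,-5,1],[0.0004,0.0092,0,0,0,-5,1],[0.0004,0.0092,0,0,0,-5,1],[0.0004,0.0092,0,0,0,-5,1],[0.0004,0.0092,0,0,0,-5,1],[0.0004,0.0092,0,0,0,-5,1],[0,0,0,0,0,0,1]]]}}

```text
time_s: 6.75
ee_pos: [0.5393, 0.0843, 0.1076]
tcp_rot: [0.626, 0.78, -0.0, -0.001]
force: [2.5, 4.7, -13.3]
grip_width: 0.0114
```

```bash
python3 look.py 5 wrist
```

```text
t 6.75 p [0.5393 0.0843 0.1076] yaw 12.50 z [-2.5e-03  8.0e-04 -1.0e+00] F [  2.5   4.7 -13.3] T [ 0.84 -0.41 -0.75] w 0.0114
q [-0.57  0.37  0.41  1.92 -0.19  0.89  0.16]
wrist [276. 234.] topz 0.1270 mid [0.5368 0.0962 0.1249] rad 0.0932 ang -77.1 318 rect [array([536.7,  95.9]), array([12.4,  3.5]), np.float64(10.1)]
wrist [276. 302.] topz 0.1410 mid [0.5389 0.0854 0.1393] rad 0.1041 ang -77.3 1822 rect [array([539.4,  85. ]), array([11.9, 26.2]), np.float64(14.1)]
```

{"method": "drive_tool", "body": {"rows": [[[0,0,0.003,0,0,0,1],[0,0,0.003,0,0,0,1],[0,0,0,0,0,0,1],[0,0,0,0,0,0,0.65],[0,0,0,0,0,0,0.65],[0,0,0,0,0,0,0.65],[0,0,0,0,0,0,0.65]]]}}

```text
time_s: 7.68
ee_pos: [0.5404, 0.0833, 0.1036]
tcp_rot: [0.625, 0.781, 0.0, 0.0]
force: [-0.1, -0.3, 0.1]
grip_width: 0.0298
```

```bash
python3 look.py 6 wrist
```

```text
t 7.67 p [0.5404 0.0833 0.1036] yaw 12.67 z [ 8.e-04 -1.e-04 -1.e+00] F [-0.1 -0.3  0.1] T [-0.03  0.01  0.04] w 0.0298
q [-0.57  0.38  0.41  1.93 -0.19  0.87  0.17]
wrist [274. 231.] topz 0.1207 mid [0.5367 0.0963 0.1189] rad 0.0931 ang -77.1 302 rect [array([536.6,  96. ]), array([11.8,  3.5]), np.float64(13.7)]
wrist [273. 296.] topz 0.1345 mid [0.5388 0.0854 0.1329] rad 0.1042 ang -77.3 1753 rect [array([539.1,  84.9]), array([11.3, 25.9]), np.float64(12.1)]
```

View pics/wrist6.png

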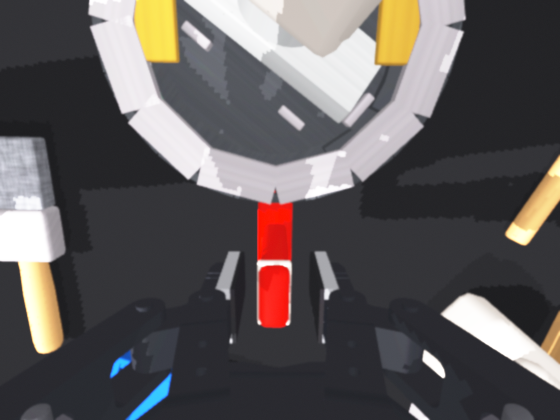

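Lever B is free between the open pads at (273,296). The collar rides on the land, its lever top 9 mm up. Next I lower a little and push on.

{"method": "drive_tool", "body": {"rows": [[[0,0,0.005,0,0,0,0.65],[0.0004,0.0092,0,0,0,-5,0.65],[0.0002,0.0046,0,0,0,-2.5,0.65],[0.0002,0.0046,0,0,0,-2.5,0.65],[0.0002,0.0046,0,0,0,-2.5,0.65]]]}}

```text
time_s: 8.35
ee_pos: [0.5557, 0.088, 0.0966]
tcp_rot: [0.536, 0.844, -0.006, -0.005]
force: [-11.7, -6.5, 7.3]
grip_width: 0.03
```

```bash
python3 look.py 7 wrist
```

```text
t 8.35 p [0.5557 0.088  0.0966] yaw 25.14 z [-0.0142 -0.0042 -0.9999] F [-11.7  -6.5   7.3] T [-1.3   2.44 -0.08] w 0.0300
q [-0.52  0.41  0.36  1.88 -0.18  0.89  0.37]
wrist [263. 236.] topz 0.1218 mid [0.5438 0.0979 0.1198] rad 0.0933 ang -72.7 347 rect [array([543.7,  97.8]), array([11.9,  3.3]), np.float64(16.4)]
wrist [252. 305.] topz 0.1354 mid [0.5468 0.0874 0.1338] rad 0.1042 ang -72.8 1964 rect [array([546.7,  87. ]), array([11.9, 25.8]), np.float64(16.6)]
```

{"method": "drive_tool", "body": {"rows": [[[0,0,0,0,0,0,0.65]]]}}

```text
time_s: 8.52
ee_pos: [0.5561, 0.0883, 0.0968]
tcp_rot: [0.537, 0.844, -0.005, -0.004]
force: [-8.8, -4.1, 7.9]
grip_width: 0.03
```

```bash
python3 look.py 8 wrist scene
```

```text
t 8.53 p [0.5561 0.0883 0.0968] yaw 25.06 z [-0.013  -0.0037 -0.9999] F [-8.8 -4.1  7.9] T [-0.97  2.16 -0.09] w 0.0300
q [-0.52  0.41  0.36  1.88 -0.18  0.89  0.36]
wrist [262. 236.] topz 0.1218 mid [0.5442 0.098  0.1198] rad 0.0934 ang -72.4 342 rect [array([544.,  98.]), array([11.6,  3.5]), np.float64(17.3)]
wrist [252. 305.] topz 0.1355 mid [0.5473 0.0876 0.1339] rad 0.1042 ang -72.5 1970 rect [array([547.2,  87.1]), array([11.9, 26. ]), np.float64(16.1)]
scene [347. 143.] topz 0.1383 mid [0.4862 0.2904 0.1362] rad 0.1076 ang 106.1 20 rect [array([486.3, 290.8]), array([ 8.7, 24.8]), np.float64(15.9)]
scene [313. 195.] topz 0.1386 mid [0.5476 0.0844 0.1358] rad 0.1073 ang -72.9 26 rect [array([547.3,  84.3]), array([ 9.1, 24. ]), np.float64(19.8)]
```

View pics/wrist8.png

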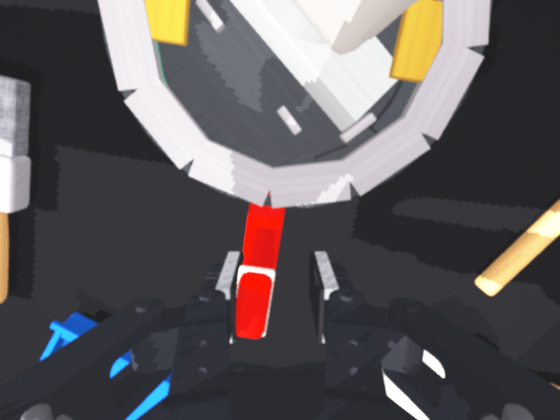

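The trailing pad bears on lever B's outer corner at (240,300), because the tool leads the lever by about 8°. The lever is moving. I'll go on in small steps, turning the tool less so the pad sits flatter.

{"method": "drive_tool", "body": {"rows": [[[-0.0003,0.003,0,0,0,0,0.65],[-0.0003,0.003,0,0,0,0,0.65],[-0.0002,0.003,0,0,0,0,0.65],[0,0.003,0,0,0,0,0.65]]]}}

```text
time_s: 9.12
ee_pos: [0.5631, 0.0893, 0.0958]
tcp_rot: [0.538, 0.843, -0.009, -0.008]
force: [-18.4, -9.5, 10.9]
grip_width: 0.0299
```

```bash
python3 look.py 9 wrist
```

```text
t 9.12 p [0.5631 0.0893 0.0958] yaw 24.96 z [-0.0228 -0.0078 -0.9997] F [-18.4  -9.5  10.9] T [-2.13  3.89 -0.19] w 0.0299
q [-0.51  0.43  0.36  1.86 -0.18  0.91  0.36]
wrist [259. 234.] topz 0.1224 mid [0.5489 0.0997 0.1202] rad 0.0933 ang -69.3 350 rect [array([548.9,  99.8]), array([11.5,  3.1]), np.float64(13.4)]
wrist [246. 304.] topz 0.1360 mid [0.5522 0.0893 0.1345] rad 0.1042 ang -69.7 2002 rect [array([552.6,  88.6]), array([11.4, 25.6]), np.float64(21.1)]
```

{"method": "drive_tool", "body": {"rows": [[[0,0,-0.003,0,0,0,0.65],[0,0,0,0,0,0,0.65],[0,0,0,0,0,0,0.65],[0,0,0,0,0,0,0.65]]]}}

```text
time_s: 9.68
ee_pos: [0.5637, 0.0909, 0.0978]
tcp_rot: [0.537, 0.843, -0.008, -0.007]
force: [-14.3, -5.4, 2.6]
grip_width: 0.0299
```

```bash
python3 look.py 10 wrist scene; python3 - <<'E'
import cv2;i=cv2.imread("pics/scene10.png")[110:240,240:430];cv2.imwrite("pics/scene10c.png",cv2.resize(i,None,fx=4,fy=4))
E
```

```text
t 9.68 p [0.5637 0.0909 0.0978] yaw 25.02 z [-0.0208 -0.0063 -0.9998] F [-14.3  -5.4   2.6] T [-1.38  2.92 -0.14] w 0.0299
q [-0.52  0.43  0.36  1.86 -0.18  0.91  0.36]
wrist [258. 236.] topz 0.1227 mid [0.5495 0.0999 0.1206] rad 0.0933 ang -69.0 342 rect [array([549.4, 100.1]), array([11.3,  3.1]), np.float64(12.8)]
wrist [247. 303.] topz 0.1364 mid [0.5529 0.0897 0.1348] rad 0.1041 ang -69.2 1717 rect [array([553.8,  88.8]), array([11. , 26.6]), np.float64(24.3)]
scene [346. 142.] topz 0.1399 mid [0.4803 0.288  0.1372] rad 0.1071 ang 109.5 22 rect [array([480.8, 288. ]), array([10.4, 24.1]), np.float64(21.4)]
scene [315. 196.] topz 0.1375 mid [0.5537 0.0861 0.1346] rad 0.1077 ang -69.5 22 rect [array([554.1,  86.2]), array([ 8.8, 24.3]), np.float64(23.0)]
```

View pics/scene10c.png

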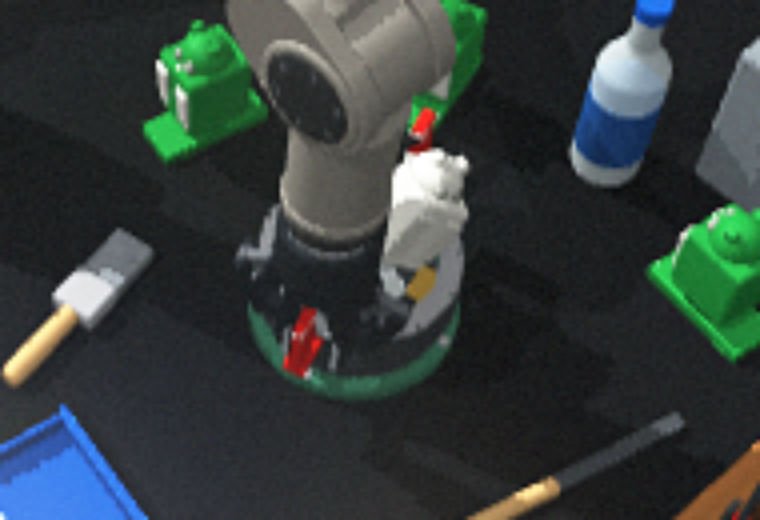

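View pics/wrist10.png

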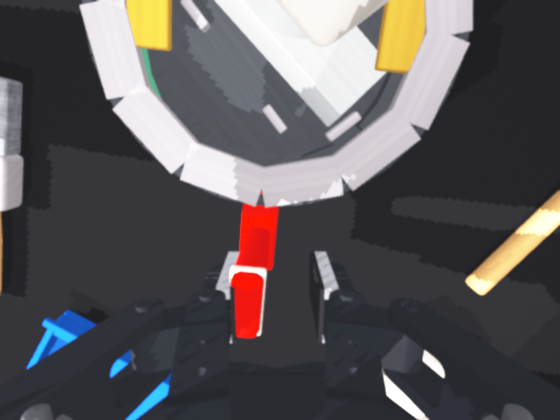

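It is creeping with about 15 N of push and a small vertical force. The lever is at 48° and still up on the land. Pushing on gradually.

{"method": "drive_tool", "body": {"rows": [[[0,0.003,0,0,0,0,0.65],[0,0.003,0,0,0,0,0.65],[0,0.003,0,0,0,0,0.65],[0,0,0,0,0,0,0.65]]]}}

```text
time_s: 10.28
ee_pos: [0.5765, 0.0969, 0.0986]
tcp_rot: [0.536, 0.844, -0.004, -0.003]
force: [-5.0, -3.6, -3.3]
grip_width: 0.0296
```

```bash
python3 look.py 11 wrist
```

```text
t 10.28 p [0.5765 0.0969 0.0986] yaw 25.12 z [-0.0103 -0.0038 -0.9999] F [-5.  -3.6 -3.3] T [-0.66  0.94  0.09] w 0.0296
q [-0.51  0.44  0.35  1.83 -0.19  0.91  0.36]
wrist [260. 236.] topz 0.1205 mid [0.5629 0.1057 0.1186] rad 0.0939 ang -60.0 334 rect [array([566.9, 103. ]), array([10.5, 18.2]), np.float64(75.2)]
wrist [252. 302.] topz 0.1346 mid [0.5675 0.0961 0.1329] rad 0.1045 ang -60.5 1950 rect [array([567.4,  95.2]), array([12.4, 26.1]), np.float64(28.3)]
```

Lever at 56.7° and moving freely with 6 N once the downward load was gone. Continuing in small steps.

{"method": "drive_tool", "body": {"rows": [[[0.0003,0.003,-0.0005,0,0,-2.5,0.65],[0.0002,0.003,0,0,0,-2.5,0.65],[0.0002,0.003,0,0,0,-2,0.65],[0,0,0,0,0,0,0.65]]]}}

```text
time_s: 10.82
ee_pos: [0.5892, 0.1046, 0.1018]
tcp_rot: [0.484, 0.875, 0.0, 0.0]
force: [0.0, 0.6, 0.3]
grip_width: 0.0299
```

```bash
python3 look.py 12 wrist
```

```text
t 10.82 p [0.5892 0.1046 0.1018] yaw 32.17 z [ 8.e-04  4.e-04 -1.e+00] F [0.  0.6 0.3] T [-0.17  0.06 -0.02] w 0.0299
q [-0.49  0.45  0.32  1.8  -0.18  0.91  0.47]
wrist [259. 224.] topz 0.1108 mid [0.5735 0.1123 0.1091] rad 0.0943 ang -52.4 255 rect [array([573.5, 112.3]), array([12. ,  4.5]), np.float64(21.4)]
wrist [254. 283.] topz 0.1257 mid [0.5795 0.1034 0.1241] rad 0.1049 ang -52.8 1640 rect [array([579.4, 102.7]), array([12. , 25.9]), np.float64(35.4)]
```

The lever top fell to 0.1257 m, fully down, at 64° (1.12 rad), and the force is zero: the collar snapped into the notch. Backing off and raising.

{"method": "drive_tool", "body": {"rows": [[[0,-0.005,0,0,0,0,0.65],[0,0,-0.03,0,0,0,0.65],[0,0,-0.04,0,0,0,0.5],[0,0,-0.06,0,0,0,0],[0,0,0,0,0,0,0]]]}}

```text
time_s: 11.5
ee_pos: [0.588, 0.1018, 0.2377]
tcp_rot: [0.484, 0.875, 0.004, 0.004]
force: [0.2, 0.0, -0.4]
grip_width: 0.077
```

```bash
python3 look.py 13 wrist scene; python3 - <<'E'
import cv2
from h import *; from cell import r
i=cv2.imread("pics/scene13.png")[110:240,240:430];cv2.imwrite("pics/scene13c.png",cv2.resize(i,None,fx=4,fy=4))
st=r.observe()
for x in plan(st["ee_pos"],st["tcp_rot"],[.516,.187,.235],62.5,4,0.): print(x)
E
```

```text
t 11.50 p [0.588  0.1018 0.2377] yaw 32.12 z [ 0.0113  0.0034 -0.9999] F [ 0.2  0.  -0.4] T [-0.02 -0.01 -0.02] w 0.0770
q [-0.53  0.31  0.36  1.68 -0.12  1.17  0.42]
wrist [267. 185.] topz 0.1257 mid [0.5798 0.1031 0.1241] rad 0.1054 ang -52.7 447 rect [array([580. , 102.7]), array([12.1, 25.5]), np.float64(34.7)]
scene [324. 200.] topz 0.1282 mid [0.5796 0.1012 0.126 ] rad 0.1068 ang -53.5 27 rect [array([579.6, 101. ]), array([ 9.8, 24.3]), np.float64(35.9)]
[0.0272, -0.0032, -0.0006, 0.03, 0.01, -7.59, 0.0]
[0.0274, 0.0005, -0.0006, 0.03, 0.01, -7.59, 0.0]
[0.0271, 0.0041, -0.0006, 0.03, 0.01, -7.59, 0.0]
[0.0263, 0.0076, -0.0006, 0.03, 0.01, -7.59, 0.0]
```

View pics/scene13c.png

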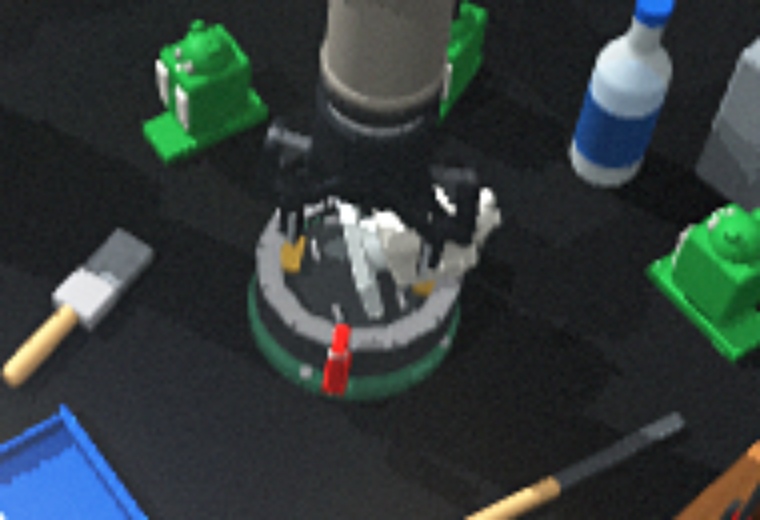

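View pics/wrist13.png

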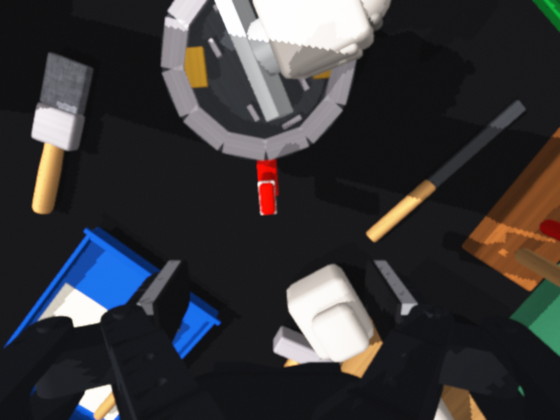

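The owl now looks tilted: its plate strip runs (230,20) to (275,110) and the body leans right at (320,40). I probably caught it with the hand, which would explain the high push force. I'll clear the arm and measure before doing anything else.

{"method": "drive_tool", "body": {"rows": [[[-0.06,0,-0.02,0,0,0,0],[-0.06,0,-0.02,0,0,0,0],[-0.06,0,0,0,0,0,0],[0,0,0,0,0,0,0]]]}}

```text
time_s: 12.1
ee_pos: [0.6793, -0.0569, 0.2688]
tcp_rot: [0.488, 0.873, -0.003, -0.0]
force: [-0.4, 0.4, -0.2]
grip_width: 0.0854
```

```bash
python3 look.py 14 wrist scene top; python3 - <<'E'
import cv2
i=cv2.imread("pics/scene14.png")[110:240,240:430];cv2.imwrite("pics/scene14c.png",cv2.resize(i,None,fx=4,fy=4,interpolation=cv2.INTER_CUBIC))
i=cv2.imread("pics/top14.png")[140:270,110:300];cv2.imwrite("pics/top14c.png",cv2.resize(i,None,fx=4,fy=4,interpolation=cv2.INTER_CUBIC))
E
```

```text
t 12.10 p [ 0.6793 -0.0569  0.2688] yaw 31.61 z [-0.0032 -0.0047 -1.    ] F [-0.4  0.4 -0.2] T [ 0.01  0.04 -0.06] w 0.0854
q [-0.26  0.46  0.42  1.41 -0.18  1.31  0.71]
top [236. 180.] topz 0.1274 mid [0.5793 0.1026 0.1247] rad 0.1055 ang -53.1 37 rect [array([579. , 102.6]), array([12.9, 24.2]), np.float64(15.8)]
top [172. 226.] topz 0.1272 mid [0.4534 0.2737 0.1241] rad 0.1069 ang 125.8 38 rect [array([453. , 274.7]), array([12.5, 23.4]), np.float64(46.6)]
```

View pics/scene14c.png

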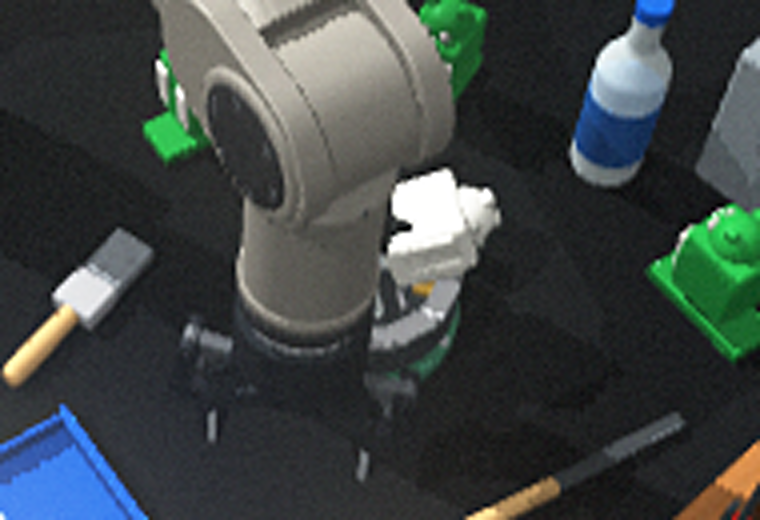

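View pics/top14c.png

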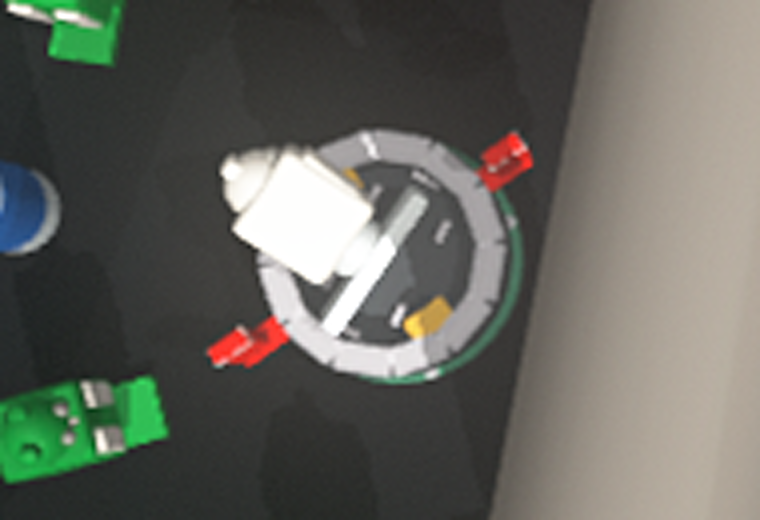

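View pics/wrist14.png

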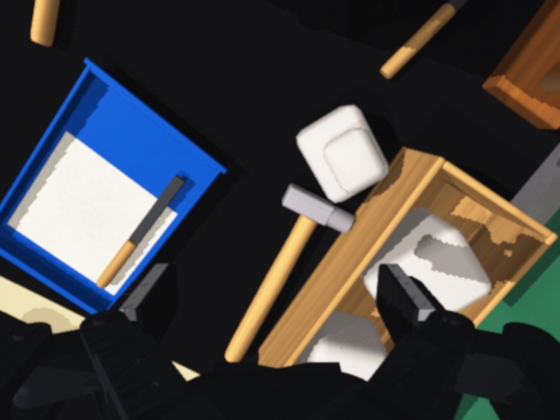

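The owl has been tipped over toward stand +y (az ≈ 60°). Its block rests on the collar's rim and its plate stands on its long edge on the stand. In the top crop its head is at (245,180), the block at (305,215) and the plate at (378,260). Next I work out its tilt in the stand frame, so I can grip it across x and swing it back upright into the seat.

```bash
cat >> h.py <<'E'
YA=np.radians(-27.3)
RS=np.array([[np.cos(YA),-np.sin(YA),0],[np.sin(YA),np.cos(YA),0],[0,0,1]])
def tostand(P): return (P-np.array([S[0],S[1],0]))@RS
E
python3 - <<'E'
from h import *;import pickle
for n in ("top14","scene14"):
    f=pickle.load(open(n+".pkl","rb"));P=tostand(cloud(f))
    h=hsv(f); m=(h[...,1]<60)&(h[...,2]>120)&(np.abs(P[...,0])<.08)&(P[...,1]>-.06)&(P[...,1]<.16)&(P[...,2]>.05)
    # normals by local plane
    dx=np.gradient(P,axis=1);dy=np.gradient(P,axis=0);N=np.cross(dx,dy);N/=np.linalg.norm(N,axis=-1,keepdims=True)+1e-9
    N*=np.sign(N[...,2:3])
    q=P[m]
    print(n,m.sum())
    for y0 in np.arange(-.05,.15,.01):
        s=q[(q[:,1]>=y0)&(q[:,1]<y0+.01)]
        if len(s)>5: print("y %.3f n%d z %.3f..%.3f med %.3f x %.3f..%.3f"%(y0,len(s),*np.percentile(s[:,2],[3,97]),np.median(s[:,2]),*np.percentile(s[:,0],[3,97])))
E
```

```text
top14 2034
y -0.050 n75 z 0.054..0.077 med 0.072 x -0.068..0.066
y -0.040 n65 z 0.051..0.076 med 0.072 x -0.074..0.071
y -0.030 n85 z 0.051..0.076 med 0.071 x -0.076..0.073
y -0.020 n94 z 0.070..0.110 med 0.074 x -0.078..0.076
y -0.010 n191 z 0.060..0.110 med 0.103 x -0.075..0.075
y 0.000 n165 z 0.059..0.110 med 0.098 x -0.076..0.076
y 0.010 n172 z 0.067..0.122 med 0.107 x -0.076..0.076
y 0.020 n180 z 0.059..0.125 med 0.118 x -0.075..0.073
y 0.030 n175 z 0.068..0.128 med 0.122 x -0.072..0.070
y 0.040 n191 z 0.070..0.131 med 0.124 x -0.066..0.065
y 0.050 n194 z 0.070..0.135 med 0.128 x -0.058..0.056
y 0.060 n148 z 0.070..0.138 med 0.133 x -0.049..0.047
y 0.070 n90 z 0.073..0.138 med 0.134 x -0.038..0.033
y 0.080 n62 z 0.121..0.136 med 0.131 x -0.017..0.028
y 0.090 n47 z 0.121..0.137 med 0.131 x -0.015..0.020
y 0.100 n7 z 0.108..0.134 med 0.124 x -0.006..0.012
scene14 707
y -0.010 n17 z 0.070..0.089 med 0.074 x 0.049..0.078
y 0.000 n19 z 0.062..0.080 med 0.072 x 0.043..0.077
y 0.010 n40 z 0.070..0.121 med 0.093 x 0.015..0.078
y 0.020 n68 z 0.063..0.125 med 0.097 x -0.005..0.073
y 0.030 n87 z 0.072..0.128 med 0.120 x -0.026..0.071
y 0.040 n114 z 0.071..0.133 med 0.125 x -0.027..0.065
y 0.050 n110 z 0.071..0.135 med 0.128 x -0.026..0.053
y 0.060 n97 z 0.072..0.139 med 0.132 x -0.027..0.047
y 0.070 n65 z 0.073..0.139 med 0.133 x -0.023..0.039
y 0.080 n49 z 0.102..0.137 med 0.129 x -0.010..0.033
y 0.090 n32 z 0.115..0.140 med 0.131 x -0.005..0.024
y 0.100 n8 z 0.104..0.134 med 0.113 x 0.007..0.012
```

```bash
python3 - <<'E'
from h import *;import pickle
for n in ("top14","scene14"):
    f=pickle.load(open(n+".pkl","rb"));P=tostand(cloud(f)).reshape(-1,3);h=hsv(f).reshape(-1,3)
    m=(h[:,1]<70)&(h[:,2]>120)&(abs(P[:,0])<.06)&(P[:,1]>.005)&(P[:,1]<.085)&(P[:,2]>.11)
    q=P[m];keep=np.ones(len(q),bool)
    for _ in range(6):
        c=q[keep].mean(0);w,s,v=np.linalg.svd(q[keep]-c);nn=v[2]*np.sign(v[2,2]);e=abs((q-c)@nn);keep=e<max(.002,1.5*np.median(e[keep]))
    t=q[keep];print(n,len(q),keep.sum(),"c",c.round(4),"n",nn.round(3),"res",e[keep].std())
    R=cv2.minAreaRect((t[:,:2]*1000).astype(np.float32));print(R)
    print("box",cv2.boxPoints(R).round(0).tolist())
    # plate top edge & others
    m=(h[:,1]<70)&(h[:,2]>90)&(abs(P[:,0])<.065)&(P[:,1]>-.04)&(P[:,1]<.012)&(P[:,2]>.085)
    q=P[m];print("plate",len(q),np.percentile(q,[5,50,95],0).round(3).tolist(), cv2.minAreaRect((q[:,:2]*1000).astype(np.float32)) if len(q)>5 else 0)
    # ring
    rr=np.hypot(P[:,0],P[:,1]);g=(rr>.073)&(rr<.081)&(P[:,2]>.06)&(P[:,2]<.09);print("ring z",np.nanmedian(P[g,2]),g.sum())
E
python3 - <<'E'
import cv2
i=cv2.imread("pics/wrist13.png")[0:200,120:420];cv2.imwrite("pics/w13c.png",cv2.resize(i,(780,520),interpolation=cv2.INTER_CUBIC))
E
```

```text
top14 755 445 c [-0.0016  0.0435  0.1265] n [-0.072 -0.293  0.953] res 0.0005641549487440594
((0.5858707427978516, 45.99527359008789), (68.4076156616211, 66.0417251586914), 83.48539733886719)
box [[-36.0, 16.0], [30.0, 8.0], [37.0, 76.0], [-28.0, 84.0]]
plate 299 [[-0.052, -0.014, 0.095], [-0.003, -0.002, 0.105], [0.04, 0.011, 0.11]] ((-6.138572692871094, 1.7589492797851562), (27.334606170654297, 106.52412414550781), 82.5501937866211)
ring z 0.07262885920960738 447
scene14 371 186 c [0.0035 0.0507 0.1296] n [-0.022 -0.255  0.967] res 0.0005922020659103073
((3.4256744384765625, 52.96240997314453), (57.79888916015625, 75.34867095947266), 69.0670166015625)
box [[-42.0, 39.0], [28.0, 13.0], [49.0, 66.0], [-21.0, 93.0]]
plate 1 [[0.048, -0.001, 0.093], [0.048, -0.001, 0.093], [0.048, -0.001, 0.093]] 0
ring z 0.07239843611215169 81
```

View pics/w13c.png

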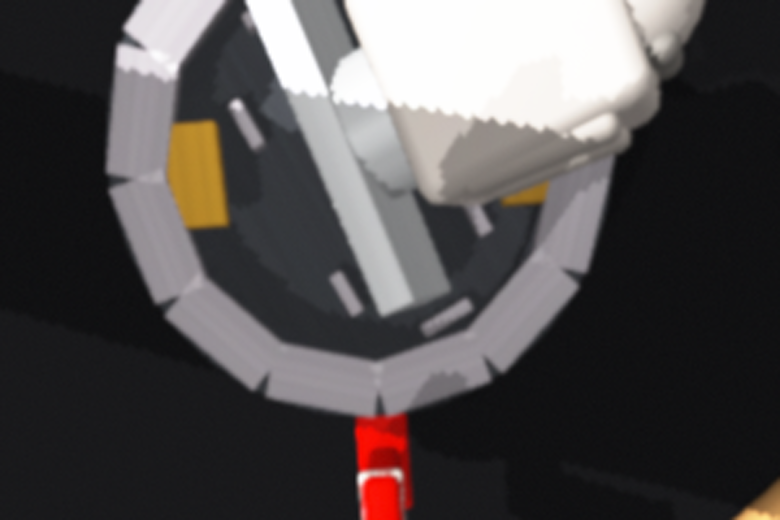

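The two views agree: the owl lies with its axis 17° above horizontal, heading about 56° in world. The block centre is at stand (2, 54, 98) mm and the plate edge rests at about 60 mm. I'll grip the block across its x faces with the tool tilted 25°, so I can then turn it upright about the jaw axis and set it back on the seat.

```bash
cat >> h.py <<'E'
def goalT(yaw,tilt): return goal(yaw)*Ro.from_euler('y',tilt,degrees=True)
def planR(p0,R0,p1,R1,n,g):
    s=Slerp([0,1],Ro.concatenate([R0,R1]));out=[]
    for i in range(n):
        a,b=i/n,(i+1)/n
        d=s(a).inv().apply((np.array(p1)-p0)/n); w=np.degrees((s(a).inv()*s(b)).as_rotvec())
        out.append([*np.round(d,4).tolist(),*np.round(w,2).tolist(),g])
    return out
E
python3 - <<'E'
from h import *; from cell import r
st=r.observe();show(st)
c=RS@np.array([.0025,.053,.102])+[*S,0];print("block",c)
R1=goalT(-33.8,-25);z=R1.as_matrix()[:,2];print(R1.as_matrix().round(3))
tcp=c+.026*z; print("tcp",tcp,"standoff",tcp-.12*z)
for x in planR(st["ee_pos"],Ro.from_quat(st["tcp_rot"]),tcp-.12*z,R1,12,0): print(x)
E
```

```text
t 12.25 p [ 0.6786 -0.0483  0.2693] yaw 32.20 z [-0.0034  0.0014 -1.    ] F [-0.2  0.  -0.7] T [ 0.05 -0.02 -0.02] w 0.0854
block [0.54252997 0.23295009 0.102     ]
[[ 0.504  0.831 -0.235]
 [ 0.753 -0.556 -0.351]
 [-0.423 -0.    -0.906]]
tcp [0.53641735 0.22381917 0.078436  ] standoff [0.56462943 0.26596188 0.18719293]
[0.0272, 0.0059, 0.0069, 1.18, -1.85, 5.41, 0]
[0.0279, 0.0035, 0.0059, 1.18, -1.85, 5.41, 0]
[0.0282, 0.0009, 0.005, 1.18, -1.85, 5.41, 0]
[0.0283, -0.0017, 0.0041, 1.18, -1.85, 5.41, 0]
[0.0282, -0.0043, 0.0032, 1.18, -1.85, 5.41, 0]
[0.0278, -0.0068, 0.0024, 1.18, -1.85, 5.41, 0]
[0.0271, -0.0094, 0.0017, 1.18, -1.85, 5.41, 0]
[0.0261, -0.0119, 0.0011, 1.18, -1.85, 5.41, 0]
[0.0249, -0.0143, 0.0005, 1.18, -1.85, 5.41, 0]
[0.0234, -0.0165, 0.0, 1.18, -1.85, 5.41, 0]
[0.0218, -0.0187, -0.0003, 1.18, -1.85, 5.41, 0]
[0.0199, -0.0207, -0.0006, 1.18, -1.85, 5.41, 0]
```

{"method": "drive_tool", "body": {"rows": [[[0.0272,0.0059,0.0069,1.18,-1.85,5.41,0],[0.0279,0.0035,0.0059,1.18,-1.85,5.41,0],[0.0282,0.0009,0.005,1.18,-1.85,5.41,0],[0.0283,-0.0017,0.0041,1.18,-1.85,5.41,0],[0.0282,-0.0043,0.0032,1.18,-1.85,5.41,0],[0.0278,-0.0068,0.0024,1.18,-1.85,5.41,0]]]}}

```text
time_s: 13.0
ee_pos: [0.6209, 0.1109, 0.2291]
tcp_rot: [0.705, 0.7, -0.1, 0.054]
force: [1.3, 0.6, 0.1]
grip_width: 0.0855
```

{"method": "drive_tool", "body": {"rows": [[[0.0271,-0.0094,0.0017,1.18,-1.85,5.41,0],[0.0261,-0.0119,0.0011,1.18,-1.85,5.41,0],[0.0249,-0.0143,0.0005,1.18,-1.85,5.41,0],[0.0234,-0.0165,0,1.18,-1.85,5.41,0],[0.0218,-0.0187,-0.0003,1.18,-1.85,5.41,0],[0.0199,-0.0207,-0.0006,1.18,-1.85,5.41,0],[0,0,0,0,0,0,0]]]}}

```text
time_s: 13.88
ee_pos: [0.563, 0.2699, 0.1859]
tcp_rot: [0.859, 0.464, -0.191, 0.102]
force: [-0.2, -0.1, 0.0]
grip_width: 0.0855
```

```bash
python3 look.py 15 wrist; python3 - <<'E'
from h import *;import pickle
f=pickle.load(open("wrist15.pkl","rb"));P=tostand(cloud(f)).reshape(-1,3);h=hsv(f).reshape(-1,3)
m=(h[:,1]<70)&(h[:,2]>100)&(abs(P[:,0])<.06)&(P[:,1]>.005)&(P[:,1]<.085)&(P[:,2]>.11)&(P[:,2]<.15)
q=P[m];keep=np.ones(len(q),bool)
for _ in range(6):
    c=q[keep].mean(0);w,s,v=np.linalg.svd(q[keep]-c,full_matrices=False);nn=v[2]*np.sign(v[2,2]);e=abs((q-c)@nn);keep=e<max(.0015,1.5*np.median(e[keep]))
t=q[keep];print(len(q),keep.sum(),"c",c.round(4),"n",nn.round(3),"res",e[keep].std())
R=cv2.minAreaRect((t[:,:2]*1000).astype(np.float32));print(R,cv2.boxPoints(R).round(0).tolist())
E
```

```text
t 13.88 p [0.563  0.2699 0.1859] yaw -33.31 z [-0.2329 -0.3524 -0.9064] F [-0.2 -0.1  0. ] T [ 0.42 -0.18  0.02] w 0.0855
q [-0.96  0.71  0.61  1.35 -0.15  1.56 -0.95]
wrist [162. 212.] topz 0.1133 mid [0.458  0.2781 0.1108] rad 0.1081 ang 122.5 408 rect [array([457.5, 277.5]), array([ 8.9, 26.6]), np.float64(25.2)]
wrist [145. 249.] topz 0.1256 mid [0.4559 0.2767 0.1236] rad 0.1080 ang 123.8 472 rect [array([454.6, 276.1]), array([11.9, 25.5]), np.float64(35.9)]
wrist [379. 258.] topz 0.0897 mid [0.5887 0.1851 0.14  ] rad 0.0727 ang -1.5 59 rect [array([589.4, 184.9]), array([157.2,   5.4]), np.float64(76.5)]
5560 2565 c [-0.0013  0.0517  0.1273] n [-0.053 -0.248  0.967] res 0.000435095893723335
((0.7031764984130859, 51.66725158691406), (66.54220581054688, 66.56712341308594), 80.78966522216797) [[-37.0, 24.0], [28.0, 13.0], [39.0, 79.0], [-27.0, 90.0]]
```

View pics/wrist15.png

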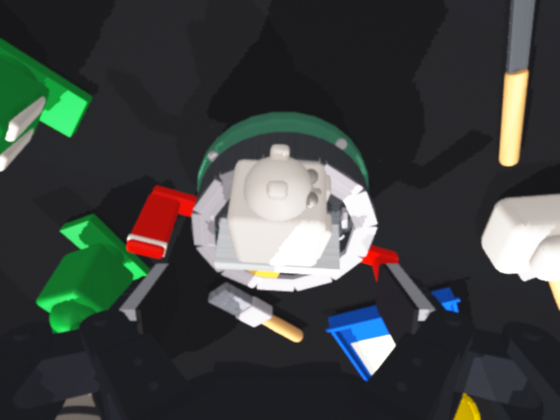

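Wrist view: the owl's head end faces the camera at (280,190), the block sides at x=230 and 330 lie between the open pads, and lever A at (160,220) is outside them. The closer measurement shifts the centre 3–5 mm outward and the heading by 2.5°. Going in.

```bash
python3 - <<'E'
from h import *; from cell import r
st=r.observe();show(st)
c=RS@np.array([.0022,.056,.102])+[*S,0]
R1=goalT(-35.8,-25);z=R1.as_matrix()[:,2]
tcp=c+.026*z; print("tcp",tcp)
for x in planR(st["ee_pos"],Ro.from_quat(st["tcp_rot"]),tcp,R1,6,0): print(x)
E
```

```text
t 13.93 p [0.5641 0.2671 0.1871] yaw -33.47 z [-0.2321 -0.353  -0.9064] F [ 0.8 -0.4 -1.1] T [ 0.34 -0.23 -0.  ] w 0.0853
tcp [0.53721177 0.22684151 0.078436  ]
[0.0003, -0.0001, 0.0198, 0.17, -0.0, 0.35, 0]
[0.0003, -0.0, 0.0198, 0.17, -0.0, 0.35, 0]
[0.0003, 0.0001, 0.0198, 0.17, -0.0, 0.35, 0]
[0.0003, 0.0001, 0.0198, 0.17, -0.0, 0.35, 0]
[0.0003, 0.0002, 0.0198, 0.17, -0.0, 0.35, 0]
[0.0003, 0.0002, 0.0198, 0.17, -0.0, 0.35, 0]
```

{"method": "drive_tool", "body": {"rows": [[[0.0003,0,0.0198,0.17,0,0.35,0],[0.0003,0,0.0198,0.17,0,0.35,0],[0.0003,0,0.0198,0.17,0,0.35,0],[0.0003,0,0.0198,0.17,0,0.35,0],[0.0003,0.0002,0.0198,0.17,0,0.35,0]]]}}

```text
time_s: 14.55
ee_pos: [0.5432, 0.2298, 0.0983]
tcp_rot: [0.869, 0.445, -0.191, 0.099]
force: [0.1, -0.2, -0.4]
grip_width: 0.0853
```

{"method": "drive_tool", "body": {"rows": [[[0.0003,0.0002,0.0198,0.17,0,0.35,0],[0,0,0,0,0,0,0]]]}}

```text
time_s: 14.8
ee_pos: [0.5376, 0.2232, 0.0791]
tcp_rot: [0.871, 0.442, -0.193, 0.099]
force: [0.4, 0.3, -0.3]
grip_width: 0.0854
```

```bash
python3 look.py 16 wrist
```

```text
t 14.80 p [0.5376 0.2232 0.0791] yaw -36.20 z [-0.249  -0.3424 -0.906 ] F [ 0.4  0.3 -0.3] T [ 0.33 -0.26  0.05] w 0.0854
q [-0.94  0.75  0.6   1.55 -0.18  1.33 -0.96]
wrist [ 70. 284.] topz 0.1060 mid [0.4762 0.2781 0.1128] rad 0.0994 ang 113.6 1541 rect [array([482.4, 286.5]), array([61.1, 25.5]), np.float64(20.4)]
wrist [475. 403.] topz 0.1420 mid [0.5939 0.2039 0.1427] rad 0.0798 ang 12.2 37 rect [array([594.3, 203.6]), array([ 8.4, 11.2]), np.float64(5.7)]
```

View pics/wrist16.png

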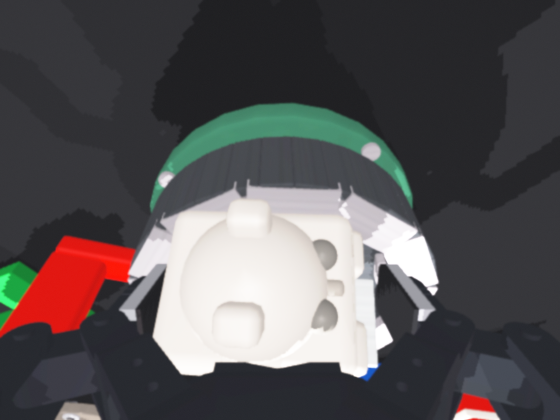

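The block sits between the pads, its left edge at x≈165 and right edge at x≈355. Its face side, with the eyes, is toward the right pad. Closing.

{"method": "drive_tool", "body": {"rows": [[[0,0,0,0,0,0,1],[0,0,0,0,0,0,1],[0,0,0,0,0,0,1],[0,0,0,0,0,0,1],[0,0,0,0,0,0,1]]]}}

```text
time_s: 15.48
ee_pos: [0.5393, 0.225, 0.0807]
tcp_rot: [0.871, 0.442, -0.191, 0.099]
force: [-1.5, 2.0, 6.3]
grip_width: 0.0643
```

{"method": "drive_tool", "body": {"rows": [[[-0.0021,0,-0.0045,0,0,0,1],[-0.0021,0,-0.0045,0,0,0,1],[-0.0042,0,-0.009,0,0,0,1],[-0.0042,0,-0.009,0,0,0,1],[-0.0042,0,-0.009,0,0,0,1],[0,0,0,0,0,0,1]]]}}

```text
time_s: 16.23
ee_pos: [0.5396, 0.2247, 0.1208]
tcp_rot: [0.871, 0.442, -0.19, 0.099]
force: [-0.3, 0.1, -7.8]
grip_width: 0.0643
```

```bash
python3 look.py 17 wrist scene; python3 - <<'E'
import cv2
i=cv2.imread("pics/scene17.png")[90:240,240:430];cv2.imwrite("pics/scene17c.png",cv2.resize(i,None,fx=4,fy=4,interpolation=cv2.INTER_CUBIC))
E
```

```text
t 16.23 p [0.5396 0.2247 0.1208] yaw -36.14 z [-0.2444 -0.3405 -0.9079] F [-0.3  0.1 -7.8] T [ 0.84 -0.69 -0.02] w 0.0643
q [-0.96  0.71  0.61  1.53 -0.16  1.39 -0.96]
wrist [103. 228.] topz 0.1141 mid [0.4609 0.2783 0.1114] rad 0.1067 ang 121.1 1029 rect [array([461.2, 278.8]), array([ 9.2, 26.2]), np.float64(18.6)]
wrist [421. 288.] topz 0.0995 mid [0.5862 0.1567 0.1264] rad 0.0765 ang -23.4 330 rect [array([587.4, 159.7]), array([130.7,  15.3]), np.float64(84.1)]
wrist [ 68. 281.] topz 0.1255 mid [0.4585 0.2781 0.1235] rad 0.1078 ang 122.3 1043 rect [array([457.6, 277.7]), array([11.7, 25.2]), np.float64(33.8)]
scene [336. 148.] topz 0.1107 mid [0.4612 0.2665 0.1078] rad 0.0965 ang 124.6 7 rect [array([461.7, 265.4]), array([9.6, 2.7]), np.float64(34.9)]
scene [323. 200.] topz 0.1292 mid [0.5768 0.0981 0.1262] rad 0.1077 ang -55.6 25 rect [array([577.6,  99. ]), array([10. , 24.5]), np.float64(34.7)]
```

View pics/scene17c.png

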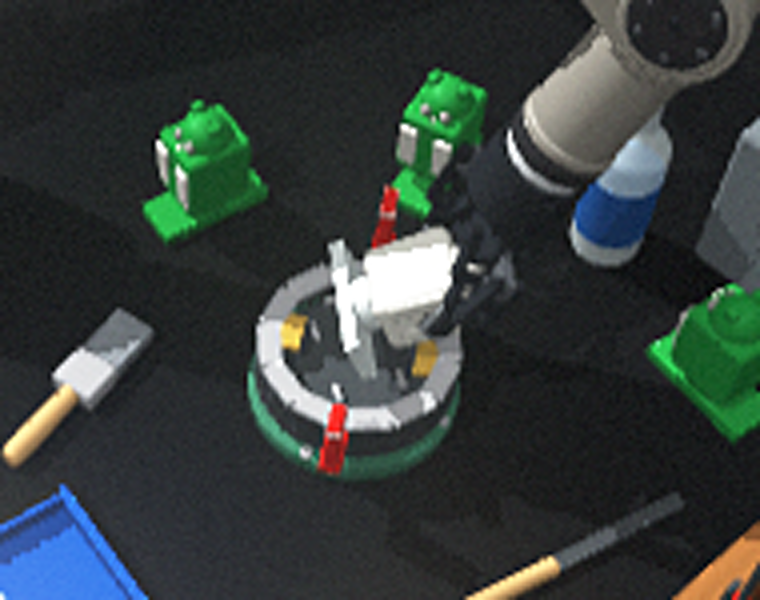

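View pics/wrist17.png

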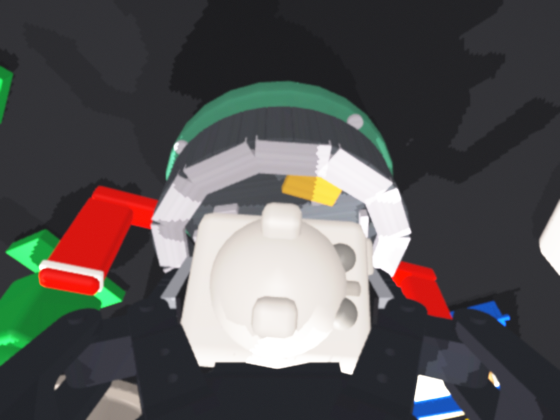

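The owl is held (64.3 mm, 7.8 N ≈ 0.8 kg) and clear of the collar. I'll raise it 30 mm more and turn it upright about the grasp point.

{"method": "drive_tool", "body": {"rows": [[[-0.0063,0,-0.0136,0,0,0,1],[-0.0063,0,-0.0136,0,0,0,1],[0.0021,0,0,0,4.6,0,1],[0.0042,0,-0.0003,0,9.3,0,1],[0.0042,0,-0.0003,0,9.3,0,1],[0.0042,0,-0.0003,0,9.3,0,1]]]}}

```text
time_s: 17.08
ee_pos: [0.5472, 0.2351, 0.1488]
tcp_rot: [0.889, 0.452, 0.062, -0.029]
force: [0.7, 1.0, -7.3]
grip_width: 0.0649
```

```bash
python3 look.py 18
```

```text
t 17.07 p [0.5472 0.2351 0.1488] yaw -36.14 z [ 0.0831  0.1079 -0.9907] F [ 0.7  1.  -7.3] T [-0.12  0.2   0.08] w 0.0649
q [-0.91  0.36  0.58  1.87 -0.35  0.87 -0.79]
```

{"method": "drive_tool", "body": {"rows": [[[0.0042,0,-0.0003,0,9.3,0,1],[0.0042,0,-0.0003,0,9.3,0,1],[0.0042,0,-0.0003,0,9.3,0,1],[0.0042,0,-0.0003,0,9.3,0,1],[0.0021,0,0,0,4.6,0,1],[0,0,0,0,0,0,1]]]}}

```text
time_s: 17.82
ee_pos: [0.5529, 0.2496, 0.1486]
tcp_rot: [0.833, 0.426, 0.31, -0.169]
force: [0.1, -0.8, -7.3]
grip_width: 0.0646
```

```bash
python3 look.py 19 wrist scene top; python3 - <<'E'
import cv2
for n in("scene","top"):
    i=cv2.imread(f"pics/{n}19.png")[90:240,240:430] if n=="scene" else cv2.imread(f"pics/{n}19.png")[140:290,110:300]
    cv2.imwrite(f"pics/{n}19c.png",cv2.resize(i,None,fx=4,fy=4,interpolation=cv2.INTER_CUBIC))
E
```

```text
t 17.82 p [0.5529 0.2496 0.1486] yaw -35.44 z [ 0.3722  0.5455 -0.7509] F [ 0.1 -0.8 -7.3] T [-1.39  0.89 -0.01] w 0.0646
q [-0.14  0.23 -0.12  2.2  -1.29  0.44  0.26]
scene [323. 200.] topz 0.1293 mid [0.5773 0.0986 0.1267] rad 0.1076 ang -55.3 24 rect [array([577.6,  99.2]), array([10. , 23.5]), np.float64(33.9)]
top [236. 181.] topz 0.1278 mid [0.5756 0.1002 0.1253] rad 0.1053 ang -55.5 40 rect [array([575. , 100.2]), array([10.9, 25. ]), np.float64(30.7)]
top [170. 226.] topz 0.2249 mid [0.4598 0.2265 0.2275] rad 0.0687 ang 144.9 8 rect [array([458.6, 227.1]), array([12.8, 17.7]), np.float64(16.9)]
```

View pics/scene19c.png

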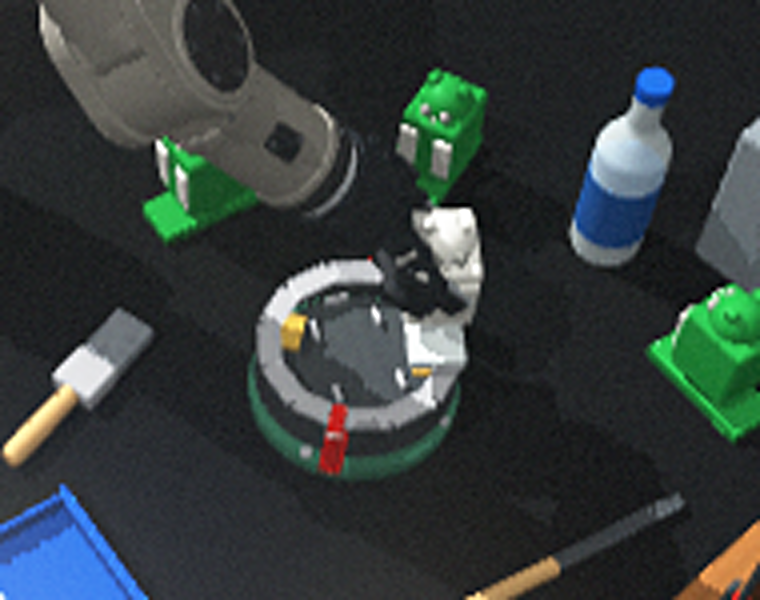

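View pics/wrist19.png

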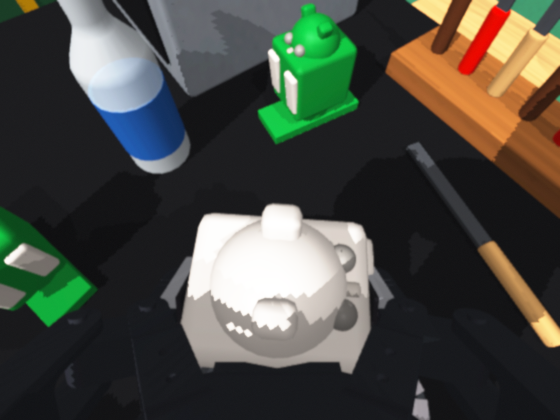

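View pics/top19c.png

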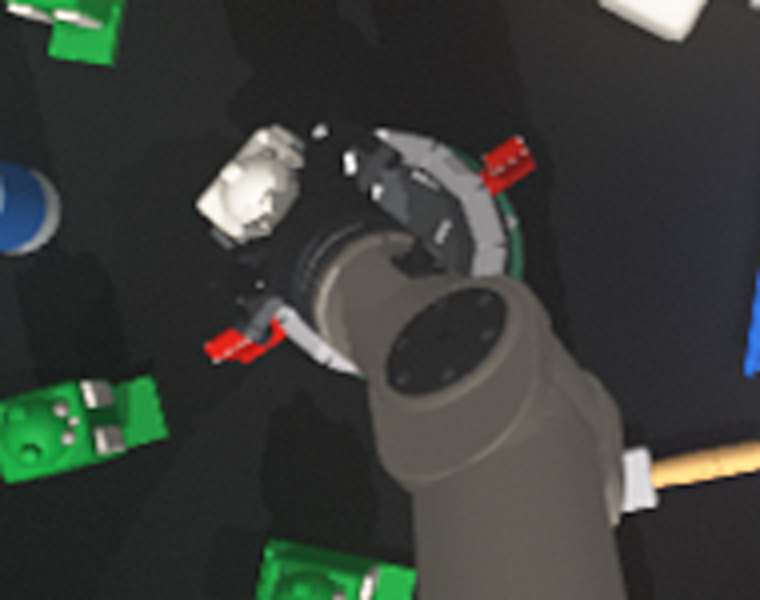

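{"method": "drive_tool", "body": {"rows": [[[0,0,0,0,0,0,1],[0,0,0,0,0,0,1]]]}}

```text
time_s: 18.23
ee_pos: [0.5523, 0.2552, 0.1493]
tcp_rot: [0.831, 0.43, 0.31, -0.17]
force: [-0.2, 0.2, -7.4]
grip_width: 0.0642
```

```bash
python3 look.py 20 wrist; cat > owl.py <<'E'
import sys,pickle
from h import *
# block +y(outer)/-y faces & top plane seen in wrist view: fit top plane of plate/block top
f=pickle.load(open(sys.argv[1]+".pkl","rb"));P=cloud(f);h=hsv(f)
white=(h[...,1]<60)&(h[...,2]>90)&(f["depth"]>.02)&(f["depth"]<.35)
u,v=np.meshgrid(np.arange(560),np.arange(420))
roi=white&(u>150)&(u<400)&(v>170)&(v<380)
q=P[roi];print(len(q),np.percentile(q,[2,50,98],0).round(4).tolist())
rng=np.random.default_rng(0);left=q.copy()
for k in range(3):
    best=None
    for _ in range(600):
        a=left[rng.choice(len(left),3,False)];n=np.cross(a[1]-a[0],a[2]-a[0]);L=np.linalg.norm(n)
        if L<1e-5: continue
        n/=L;s=np.abs((left-a[0])@n)<.0012
        if best is None or s.sum()>best.sum(): best=s
    t=left[best];c=t.mean(0);n=np.linalg.svd(t-c,full_matrices=False)[2][2]
    n*=np.sign(n[2]) if abs(n[2])>.5 else 1
    print("plane n",n.round(3),"c",c.round(4),best.sum(),"tilt %.1f az %.1f"%(np.degrees(np.arccos(abs(n[2]))),np.degrees(np.arctan2(n[1],n[0]))))
    left=left[~best]
    if len(left)<100: break
E
python3 owl.py wrist20
```

```text
t 18.23 p [0.5523 0.2552 0.1493] yaw -34.99 z [ 0.3695  0.5484 -0.7501] F [-0.2  0.2 -7.4] T [-1.32  0.85 -0.02] w 0.0642
q [-0.16  0.23 -0.12  2.2  -1.29  0.44  0.26]
wrist [132. 377.] topz 0.1899 mid [0.4918 0.2435 0.1878] rad 0.0615 ang 113.2 15 rect [array([492. , 243.7]), array([0.9, 2.9]), np.float64(43.5)]
27574 [[0.5125, 0.2124, 0.1751], [0.5414, 0.2377, 0.199], [0.5778, 0.274, 0.2146]]
plane n [ 0.02  -0.014  1.   ] c [0.5405 0.2395 0.1892] 7731 tilt 1.4 az -35.6
plane n [ 0.47  -0.41   0.782] c [0.5508 0.2335 0.207 ] 4339 tilt 38.6 az -41.1
plane n [-0.309  0.33   0.892] c [0.5381 0.2447 0.2092] 3452 tilt 26.9 az 133.1
```

The block's top plane is level (1.4° tilt) at z = 0.189, so the owl is upright in the hand. Next I locate its centre and yaw, then move it over the seat.

```bash
cat > owltop.py <<'E'
import sys,pickle
from h import *
f=pickle.load(open(sys.argv[1]+".pkl","rb"));z0=float(sys.argv[2]);P=cloud(f);h=hsv(f)
m=((h[...,1]<60)&(h[...,2]>60)&(abs(P[...,2]-z0)<.003)).astype(np.uint8)
m=cv2.morphologyEx(m,cv2.MORPH_OPEN,np.ones((3,3),np.uint8))
if len(sys.argv)>3: c0=np.array([float(sys.argv[3]),float(sys.argv[4])])
else: c0=np.nanmedian(P[m>0][:,:2],0)
q=P[m>0];q=q[np.hypot(*(q[:,:2]-c0).T)<.05]
R=cv2.minAreaRect((q[:,:2]*1000).astype(np.float32));print(len(q),"rect",R,"z",np.median(q[:,2]))
print(cv2.boxPoints(R).round(1).tolist())
cv2.imwrite("pics/mask.png",m*255)
E
python3 owltop.py wrist20 .1892 .541 .239; python3 - <<'E'
from h import *; from cell import r
st=r.observe(); show(st)
E
```

```text
9779 rect ((543.9821166992188, 241.5399627685547), (51.505043029785156, 77.26615142822266), 51.470706939697266) z 0.1890706215905374
[[497.70001220703125, 245.5], [558.2000122070312, 197.3000030517578], [590.2000122070312, 237.60000610351562], [529.7999877929688, 285.79998779296875]]
t 18.27 p [0.5522 0.2551 0.1492] yaw -35.01 z [ 0.3696  0.5484 -0.7501] F [-0.8 -0.3 -6.4] T [-1.26  0.93  0.04] w 0.0642
```

View pics/mask.png

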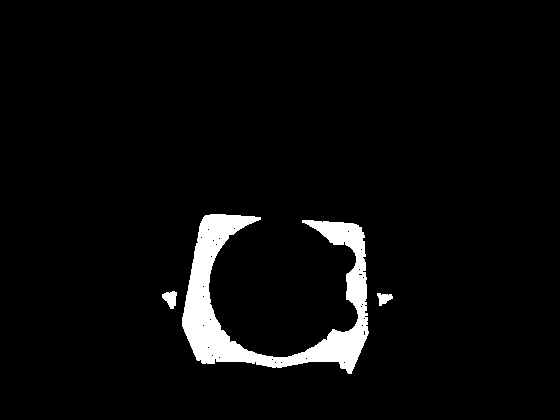

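```bash
cat > owltop2.py <<'E'
import sys,pickle
from h import *
f=pickle.load(open(sys.argv[1]+".pkl","rb"));z0=float(sys.argv[2]);P=cloud(f);h=hsv(f)
m=((h[...,1]<60)&(h[...,2]>60)&(abs(P[...,2]-z0)<.003)).astype(np.uint8)
k,l,s,c=cv2.connectedComponentsWithStats(m);i=1+np.argmax(s[1:,4]);m=(l==i)
q=P[m];R=cv2.minAreaRect((q[:,:2]*1000).astype(np.float32));print("rect",np.round(R[0],1),np.round(R[1],1),round(R[2],1))
# sides: in tool-yaw frame
yaw=np.radians(float(sys.argv[3]));ex=np.array([np.cos(yaw),np.sin(yaw)]);ey=np.array([-ex[1],ex[0]])
a=q[:,:2]@ex;b=q[:,:2]@ey
# front edge: for each a bin take max b
bins=np.arange(a.min()+.006,a.max()-.006,.002);fb=[(x,b[(a>=x)&(a<x+.002)].max()) for x in bins if ((a>=x)&(a<x+.002)).sum()>3]
fb=np.array(fb);ok=fb[:,1]>np.percentile(fb[:,1],60)-.003
sl,ic=np.polyfit(fb[ok,0],fb[ok,1],1);print("front edge slope deg",np.degrees(np.arctan(sl)),"n",ok.sum())
amid=(np.percentile(a,.3)+np.percentile(a,99.7))/2;print("width",np.percentile(a,99.7)-np.percentile(a,.3))
bf=sl*amid+ic; ctr=ex*amid+ey*(bf-.027);print("centre",ctr,"stand frame",tostand(np.array([*ctr,0])).round(4),"owl yaw",np.degrees(yaw)+np.degrees(np.arctan(sl)))
E
python3 owltop2.py wrist20 .189 -35
```

```text
rect [543.6 241.4] [51.9 62. ] 50.6
front edge slope deg -3.8801089409437926 n 21
width 0.06211882929845036
centre [0.54301869 0.23991971] stand frame [-0.0003  0.0594  0.    ] owl yaw -38.88010894094379
```

```bash
cat > mv.py <<'E'
# usage: mv.py cx cy  dx dy dz dyaw n g : move owl centre (cx,cy) by world delta, turning dyaw about it
import sys
from h import *; from cell import r
cx,cy,dx,dy,dz,dyaw=map(float,sys.argv[1:7]);n=int(sys.argv[7]);g=float(sys.argv[8])
st=r.observe();show(st);R=Ro.from_quat(st["tcp_rot"]);p=st["ee_pos"]
o=p-np.array([cx,cy,p[2]])
for i in range(n):
    W=Ro.from_euler('z',dyaw/n,degrees=True);o2=W.apply(o)
    d=R.inv().apply(np.array([dx,dy,dz])/n+o2-o);w=np.degrees((R.inv()*W*R).as_rotvec())
    print([*np.round(d,4).tolist(),*np.round(w,2).tolist(),g]);o=o2;R=W*R
E
python3 mv.py .543 .240 -.0273 -.0528 0 0 4 1;python3 mv.py .543 .240 0 0 0 9.6 3 1
```

```text
t 18.27 p [0.5522 0.2551 0.1492] yaw -35.01 z [ 0.3696  0.5484 -0.7501] F [-0.8 -0.3 -6.4] T [-1.26  0.93  0.04] w 0.0642
[-0.011, 0.002, -0.0098, 0.0, 0.0, 0.0, 1.0]
[-0.011, 0.002, -0.0098, 0.0, 0.0, 0.0, 1.0]
[-0.011, 0.002, -0.0098, 0.0, 0.0, 0.0, 1.0]
[-0.011, 0.002, -0.0098, 0.0, 0.0, 0.0, 1.0]
t 18.27 p [0.5522 0.2551 0.1492] yaw -35.01 z [ 0.3696  0.5484 -0.7501] F [-0.8 -0.3 -6.4] T [-1.26  0.93  0.04] w 0.0642
[-0.0001, -0.001, -0.0, 2.12, -0.05, -2.4, 1.0]
[-0.0001, -0.001, -0.0, 2.12, -0.05, -2.4, 1.0]
[-0.0001, -0.001, -0.0, 2.12, -0.05, -2.4, 1.0]
```

{"method": "drive_tool", "body": {"rows": [[[-0.011,0.002,-0.0098,0,0,0,1],[-0.011,0.002,-0.0098,0,0,0,1],[-0.011,0.002,-0.0098,0,0,0,1],[-0.011,0.002,-0.0098,0,0,0,1],[0,0,0,0,0,0,1]]]}}

```text
time_s: 18.9
ee_pos: [0.5251, 0.1989, 0.149]
tcp_rot: [0.833, 0.427, 0.31, -0.169]
force: [-0.1, -0.2, -7.4]
grip_width: 0.0643
```

```bash
python3 look.py 21 wrist; python3 owl.py wrist21
```

```text
t 18.90 p [0.5251 0.1989 0.149 ] yaw -35.36 z [ 0.3723  0.546  -0.7505] F [-0.1 -0.2 -7.4] T [-1.26  0.88 -0.03] w 0.0643
q [-0.07  0.18 -0.08  2.27 -1.29  0.52  0.34]
wrist [101. 242.] topz 0.1257 mid [0.4569 0.2761 0.124 ] rad 0.1069 ang 123.5 815 rect [array([457.1, 276.7]), array([12. , 25.3]), np.float64(34.1)]
wrist [139. 268.] topz 0.1136 mid [0.4668 0.2455 0.1405] rad 0.0764 ang 130.1 234 rect [array([469.4, 250.1]), array([14.6, 75.6]), np.float64(26.1)]
wrist [434. 390.] topz 0.1874 mid [0.5371 0.132  0.1858] rad 0.0590 ang -69.0 67 rect [array([537.6, 132.8]), array([ 4.9, 12.2]), np.float64(34.2)]
wrist [494. 381.] topz 0.2104 mid [0.5439 0.1306 0.2092] rad 0.0630 ang -63.7 24 rect [array([543.9, 130.6]), array([2.8, 1.9]), np.float64(71.6)]
27917 [[0.4853, 0.1561, 0.0722], [0.5143, 0.1815, 0.1982], [0.5524, 0.2292, 0.2143]]
plane n [ 0.019 -0.017  1.   ] c [0.5127 0.1833 0.1888] 7890 tilt 1.5 az -41.2
plane n [ 0.452 -0.406  0.794] c [0.5228 0.1776 0.2067] 4278 tilt 37.4 az -41.9
plane n [-0.343  0.262  0.902] c [0.5111 0.1876 0.2092] 3669 tilt 25.6 az 142.6
```

{"method": "drive_tool", "body": {"rows": [[[-0.0001,-0.001,0,2.12,0,-2.4,1],[-0.0001,-0.001,0,2.12,0,-2.4,1],[-0.0001,-0.001,0,2.12,0,-2.4,1],[0,0,0,0,0,0,1]]]}}

```text
time_s: 19.45
ee_pos: [0.5237, 0.2025, 0.1493]
tcp_rot: [0.792, 0.496, 0.296, -0.195]
force: [0.2, 0.6, -6.9]
grip_width: 0.0642
```

```bash
python3 look.py 22 wrist; python3 owl.py wrist22; python3 owltop2.py wrist22 .189 -27
```

```text
t 19.45 p [0.5237 0.2025 0.1493] yaw -25.59 z [ 0.2761  0.6037 -0.7479] F [ 0.2  0.6 -6.9] T [-1.5   0.64 -0.  ] w 0.0642
q [-0.04  0.23 -0.06  2.2  -1.17  0.66  0.4 ]
wrist [121. 219.] topz 0.1257 mid [0.4569 0.2761 0.124 ] rad 0.1069 ang 123.6 735 rect [array([457. , 276.9]), array([12. , 25.1]), np.float64(34.3)]
wrist [154. 251.] topz 0.1127 mid [0.466  0.2462 0.135 ] rad 0.0774 ang 130.2 222 rect [array([469.7, 251.1]), array([13.9, 73.1]), np.float64(27.6)]
wrist [430. 408.] topz 0.1140 mid [0.5558 0.1255 0.1498] rad 0.0732 ang -57.1 155 rect [array([554.4, 125.4]), array([ 7. , 47.8]), np.float64(52.1)]
wrist [461. 415.] topz 0.1918 mid [0.5489 0.1309 0.1915] rad 0.0650 ang -59.6 18 rect [array([548.8, 130.9]), array([1.2, 2.3]), np.float64(3.1)]
27507 [[0.4856, 0.1598, 0.1744], [0.5156, 0.1833, 0.199], [0.5529, 0.2187, 0.2146]]
plane n [ 0.007 -0.022  1.   ] c [0.5126 0.1844 0.1892] 7631 tilt 1.3 az -72.4
plane n [ 0.497 -0.353  0.793] c [0.5249 0.1803 0.2077] 4154 tilt 37.6 az -35.4
plane n [-0.495  0.129  0.859] c [0.5103 0.1887 0.2087] 3503 tilt 30.8 az 165.4
rect [517.3 187.1] [52.1 62.3] 60.5
front edge slope deg -2.576090236472546 n 19
width 0.061910931576581174
centre [0.51683879 0.18576955] stand frame [ 0.0013 -0.0007  0.    ] owl yaw -29.576090236472545
```

View pics/wrist22.png

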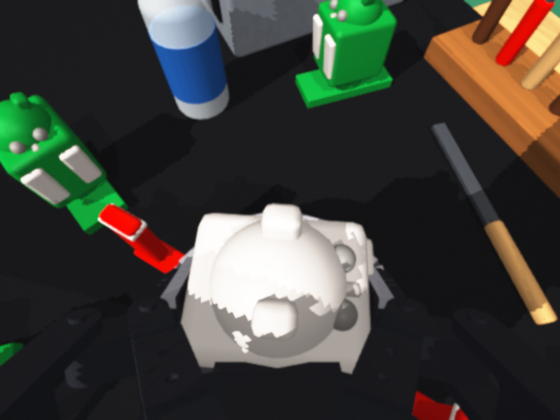

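Owl centre is within 1.5 mm of the stand's axis, yaw about -27.6° (want -27.3°). Lowering toward the seat.

{"method": "drive_tool", "body": {"rows": [[[0.0056,0,0.0064,0,0,0,1],[0.0056,0,0.0064,0,0,0,1],[0.0056,0,0.0064,0,0,0,1],[0.0056,0,0.0064,0,0,0,1],[0,0,0,0,0,0,1]]]}}

```text
time_s: 20.12
ee_pos: [0.537, 0.234, 0.1448]
tcp_rot: [0.792, 0.497, 0.296, -0.196]
force: [0.6, 0.2, -7.2]
grip_width: 0.0645
```

{"method": "drive_tool", "body": {"rows": [[[0.0017,0,0.0019,0,0,0,1],[0.0017,0,0.0019,0,0,0,1]]]}}

```text
time_s: 20.38
ee_pos: [0.5394, 0.2371, 0.1441]
tcp_rot: [0.793, 0.496, 0.296, -0.196]
force: [-0.6, 0.1, -6.3]
grip_width: 0.0643
```

```bash
python3 look.py 23 wrist scene;python3 owltop2.py wrist23 .150 -27; python3 owl.py wrist23|head -2; python3 - <<'E'
import cv2
i=cv2.imread("pics/scene23.png")[90:240,240:430]
cv2.imwrite("pics/scene23c.png",cv2.resize(i,None,fx=4,fy=4,interpolation=cv2.INTER_CUBIC))
E
```

```text
t 20.38 p [0.5394 0.2371 0.1441] yaw -25.60 z [ 0.2755  0.6035 -0.7483] F [-0.6  0.1 -6.3] T [-1.44  0.64  0.01] w 0.0643
q [-0.09  0.27 -0.09  2.17 -1.2   0.6   0.37]
wrist [103. 281.] topz 0.1258 mid [0.457  0.2765 0.1241] rad 0.1072 ang 123.4 1016 rect [array([456.6, 277. ]), array([11.3, 26. ]), np.float64(33.7)]
wrist [136. 295.] topz 0.1155 mid [0.475  0.2532 0.1481] rad 0.0779 ang 121.8 167 rect [array([476.7, 251.8]), array([11.7, 45.3]), np.float64(40.8)]
scene [323. 200.] topz 0.1286 mid [0.5773 0.0987 0.1265] rad 0.1075 ang -55.2 25 rect [array([577.8,  99.2]), array([10.1, 24.2]), np.float64(33.9)]
rect [542.8 452.8] [ 3.9 15.8] 62.3
front edge slope deg -2.7110332737933938 n 2
width 0.015706211261030445
centre [0.53088859 0.42920737] stand frame [-0.0979  0.2221  0.    ] owl yaw -29.711033273793394
27327 [[0.5016, 0.1944, 0.1716], [0.5312, 0.2178, 0.194], [0.5678, 0.2518, 0.2094]]
plane n [ 0.018 -0.012  1.   ] c [0.5296 0.2195 0.1838] 7842 tilt 1.3 az -34.2
```

View pics/scene23c.png

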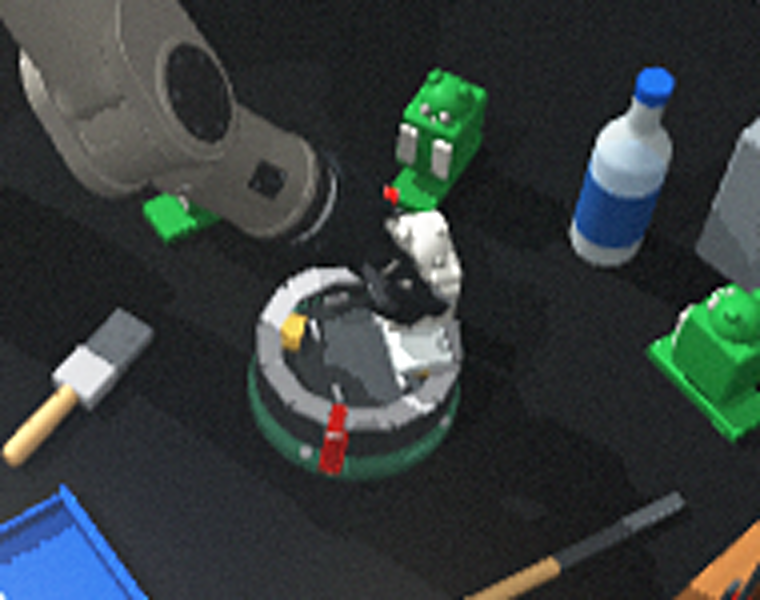

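I had the sign of tool x wrong, so the owl slid about 35 mm horizontally. It is still held, level and clear. Computing the correction.

```bash
python3 owltop2.py wrist23 .1838 -27; python3 - <<'E'
from h import *; from cell import r
st=r.observe();R=Ro.from_quat(st["tcp_rot"]);print(R.as_matrix().round(3), st["ee_pos"])
print(R.inv().apply([0,0,-.01]).round(4))
E
```

```text
rect [533.1 221.9] [51.8 62.2] 60.8
front edge slope deg -2.7172245139276 n 19
width 0.061796975443366986
centre [0.5325986  0.22049363] stand frame [-0.0006  0.0374  0.    ] owl yaw -29.7172245139276
[[ 0.333  0.902  0.275]
 [ 0.67  -0.431  0.604]
 [ 0.663 -0.017 -0.748]] [0.53933905 0.23752373 0.14424719]
[-0.0066  0.0002  0.0075]
```

{"method": "drive_tool", "body": {"rows": [[[-0.0093,-0.0002,-0.0083,0,0,0,1],[-0.0093,-0.0002,-0.0083,0,0,0,1],[-0.0093,-0.0002,-0.0083,0,0,0,1],[0,0,0,0,0,0,1]]]}}

```text
time_s: 20.98
ee_pos: [0.5225, 0.202, 0.1441]
tcp_rot: [0.793, 0.495, 0.296, -0.195]
force: [0.9, 0.5, -6.3]
grip_width: 0.0643
```

{"method": "drive_tool", "body": {"rows": [[[-0.0046,0.0001,0.0052,0,0,0,1],[-0.0046,0.0001,0.0052,0,0,0,1],[-0.0046,0.0001,0.0052,0,0,0,1],[-0.002,0,0.0022,0,0,0,1],[0,0,0,0,0,0,1]]]}}

```text
time_s: 21.6
ee_pos: [0.5224, 0.204, 0.1201]
tcp_rot: [0.793, 0.496, 0.296, -0.196]
force: [-0.5, -0.4, -7.2]
grip_width: 0.0647
```

```bash
python3 look.py 24 wrist scene; python3 owl.py wrist24|head -2; python3 owltop2.py wrist24 .160 -27;  python3 - <<'E'
import cv2
i=cv2.imread("pics/scene24.png")[90:240,240:430]
cv2.imwrite("pics/scene24c.png",cv2.resize(i,None,fx=4,fy=4,interpolation=cv2.INTER_CUBIC))
E
```

```text
t 21.60 p [0.5224 0.204  0.1201] yaw -25.56 z [ 0.2745  0.6038 -0.7483] F [-0.5 -0.4 -7.2] T [-1.46  0.66 -0.01] w 0.0647
q [-0.02  0.28 -0.09  2.22 -1.26  0.62  0.51]
wrist [ 99. 198.] topz 0.1257 mid [0.457  0.2759 0.1241] rad 0.1067 ang 123.6 967 rect [array([456.8, 276.7]), array([12. , 25.6]), np.float64(36.8)]
wrist [140. 236.] topz 0.1126 mid [0.458  0.2706 0.1106] rad 0.1017 ang 124.8 324 rect [array([456.8, 275.6]), array([11.6, 24.3]), np.float64(35.1)]
wrist [437. 407.] topz 0.0925 mid [0.5608 0.123  0.1239] rad 0.0781 ang -55.0 138 rect [array([551. , 129.1]), array([ 5. , 56.7]), np.float64(52.1)]
scene [336. 147.] topz 0.1122 mid [0.4626 0.2664 0.1091] rad 0.0957 ang 123.9 6 rect [array([463. , 265.8]), array([7. , 2.1]), np.float64(25.4)]
scene [323. 200.] topz 0.1281 mid [0.5773 0.099  0.1256] rad 0.1073 ang -55.1 25 rect [array([576.9, 100.3]), array([10.1, 21.7]), np.float64(34.4)]
31288 [[0.4789, 0.1617, 0.0711], [0.5159, 0.1872, 0.1657], [0.5905, 0.2634, 0.1853]]
plane n [0.023 0.005 1.   ] c [0.5125 0.1827 0.1595] 6520 tilt 1.3 az 11.3
rect [516.2 188.9] [51.7 62. ] 60.8
front edge slope deg -2.625826666338693 n 19
width 0.061617315732997224
centre [0.51561107 0.18730836] stand frame [-0.0005  0.0001  0.    ] owl yaw -29.625826666338693
```

View pics/scene24c.png

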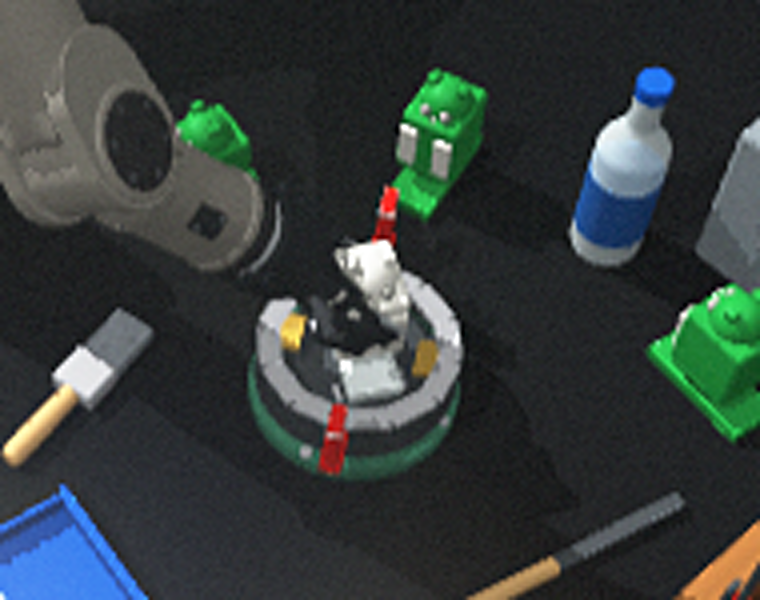

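Centred to within half a millimetre and about 15 mm above the seat. Lowering carefully.

{"method": "drive_tool", "body": {"rows": [[[-0.0017,0,0.0019,0,0,0,1],[-0.0017,0,0.0019,0,0,0,1],[-0.0013,0,0.0015,0,0,0,1],[0,0,0,0,0,0,1]]]}}

```text
time_s: 22.2
ee_pos: [0.5223, 0.2039, 0.1132]
tcp_rot: [0.793, 0.496, 0.296, -0.196]
force: [0.0, 0.8, -6.2]
grip_width: 0.064
```

{"method": "drive_tool", "body": {"rows": [[[-0.0013,0,0.0015,0,0,0,1],[0,0,0,0,0,0,1]]]}}

```text
time_s: 22.45
ee_pos: [0.5223, 0.204, 0.1113]
tcp_rot: [0.793, 0.496, 0.296, -0.196]
force: [0.1, 0.0, -7.4]
grip_width: 0.0645
```

{"method": "drive_tool", "body": {"rows": [[[-0.0013,0,0.0015,0,0,0,1],[0,0,0,0,0,0,1]]]}}

```text
time_s: 22.7
ee_pos: [0.5227, 0.2038, 0.1094]
tcp_rot: [0.793, 0.496, 0.296, -0.195]
force: [0.1, 0.2, -6.9]
grip_width: 0.0645
```

```bash
python3 look.py 25 wrist; python3 owl.py wrist25|head -2; python3 owltop2.py wrist25 .149 -27
```

```text
t 22.70 p [0.5227 0.2038 0.1094] yaw -25.60 z [ 0.2758  0.6033 -0.7483] F [ 0.1  0.2 -6.9] T [-1.52  0.52 -0.13] w 0.0645
q [-0.01  0.31 -0.1   2.23 -1.29  0.61  0.55]
wrist [ 87. 187.] topz 0.1257 mid [0.457 0.276 0.124] rad 0.1067 ang 123.6 1090 rect [array([456.8, 276.6]), array([12.1, 26.5]), np.float64(36.4)]
wrist [131. 229.] topz 0.1129 mid [0.4581 0.2705 0.1108] rad 0.1016 ang 124.8 377 rect [array([455.1, 271.1]), array([10.4, 24.4]), np.float64(65.0)]
wrist [442. 407.] topz 0.0848 mid [0.5609 0.1233 0.1143] rad 0.0779 ang -54.8 124 rect [array([560.3, 122.9]), array([ 4.9, 34.1]), np.float64(49.3)]
33662 [[0.4746, 0.1618, 0.071], [0.5167, 0.1886, 0.1505], [0.5895, 0.265, 0.1746]]
plane n [ 0.008 -0.016  1.   ] c [0.5128 0.1862 0.1491] 7556 tilt 1.0 az -64.3
rect [516.3 188.4] [51.9 62.1] 60.4
front edge slope deg -2.6695281206652113 n 19
width 0.06184930858292209
centre [0.51584631 0.18713353] stand frame [-0.0002  0.      0.    ] owl yaw -29.669528120665213
```

Origin is at about 55 mm, already below the key tops, with the vertical force unchanged: the plate is going between the keys. Continuing.

{"method": "drive_tool", "body": {"rows": [[[-0.0013,0,0.0015,0,0,0,1],[0,0,0,0,0,0,1]]]}}

```text
time_s: 23.0
ee_pos: [0.5227, 0.2038, 0.1074]
tcp_rot: [0.793, 0.496, 0.296, -0.195]
force: [1.3, -1.1, -6.5]
grip_width: 0.0643
```

{"method": "drive_tool", "body": {"rows": [[[-0.0013,0,0.0015,0,0,0,1],[0,0,0,0,0,0,1]]]}}

```text
time_s: 23.25
ee_pos: [0.5226, 0.2039, 0.1054]
tcp_rot: [0.793, 0.496, 0.296, -0.195]
force: [1.6, -0.2, -7.5]
grip_width: 0.0643
```

```bash
python3 look.py 26 wrist; python3 owl.py wrist26|head -2; python3 owltop2.py wrist26 .145 -27
```

```text
t 23.25 p [0.5226 0.2039 0.1054] yaw -25.60 z [ 0.2757  0.6034 -0.7483] F [ 1.6 -0.2 -7.5] T [-1.59  0.36 -0.24] w 0.0643
q [-0.    0.31 -0.11  2.23 -1.3   0.6   0.57]
wrist [ 82. 183.] topz 0.1257 mid [0.4571 0.2762 0.124 ] rad 0.1069 ang 123.5 1137 rect [array([456.4, 277.1]), array([12. , 26.4]), np.float64(36.0)]
wrist [128. 226.] topz 0.1128 mid [0.4582 0.2702 0.1106] rad 0.1013 ang 124.8 405 rect [array([455.4, 271. ]), array([11.4, 23.6]), np.float64(68.3)]
wrist [444. 407.] topz 0.0816 mid [0.5608 0.1238 0.1108] rad 0.0774 ang -54.6 117 rect [array([560.2, 123.3]), array([ 5., 34.]), np.float64(48.2)]
34516 [[0.474, 0.1619, 0.0709], [0.5169, 0.1893, 0.1463], [0.5891, 0.265, 0.1705]]
plane n [ 0.013 -0.014  1.   ] c [0.5126 0.1863 0.1451] 7805 tilt 1.1 az -48.0
rect [516.3 188.6] [52.1 62.2] 60.4
front edge slope deg -2.660519455973668 n 19
width 0.06177772915816737
centre [0.51583939 0.18724833] stand frame [-0.0003  0.0001  0.    ] owl yaw -29.660519455973667
```

The plate is seated (origin at about 51 mm, no jamming, collar lever tops still 125.7 mm), so step 2's state has now held for over half a second. Wrist force and opening are steady, so I keep this grasp and lift straight up.

{"method": "drive_tool", "body": {"rows": [[[0,0,0,0,0,0,1],[0.0033,0,-0.0037,0,0,0,1],[0.0033,0,-0.0037,0,0,0,1],[0.0066,0,-0.0075,0,0,0,1],[0.0066,0,-0.0075,0,0,0,1],[0.0099,0,-0.0112,0,0,0,1],[0.0099,0,-0.0112,0,0,0,1],[0.0099,0,-0.0112,0,0,0,1]]]}}

```text
time_s: 24.3
ee_pos: [0.5217, 0.2043, 0.1806]
tcp_rot: [0.792, 0.497, 0.295, -0.197]
force: [0.7, 0.9, -6.7]
grip_width: 0.065
```

```bash
python3 look.py 27 wrist; python3 owl.py wrist27|head -2; python3 owltop2.py wrist27 .22 -27
```

```text
t 24.30 p [0.5217 0.2043 0.1806] yaw -25.41 z [ 0.2719  0.6051 -0.7483] F [ 0.7  0.9 -6.7] T [-1.45  0.66 -0.03] w 0.0650
q [-0.04  0.18 -0.06  2.18 -1.09  0.69  0.29]
wrist [145. 239.] topz 0.1257 mid [0.4568 0.2766 0.124 ] rad 0.1074 ang 123.5 586 rect [array([456.5, 277.5]), array([11.8, 26.1]), np.float64(34.6)]
wrist [165. 260.] topz 0.1140 mid [0.4679 0.2439 0.1525] rad 0.0745 ang 130.2 113 rect [array([469.4, 250.4]), array([13.5, 67.8]), np.float64(26.1)]
wrist [421. 408.] topz 0.1145 mid [0.5637 0.1174 0.1359] rad 0.0844 ang -55.6 119 rect [array([552.5, 124.5]), array([ 9.2, 48.4]), np.float64(53.7)]
wrist [446. 414.] topz 0.1257 mid [0.5755 0.1084 0.1234] rad 0.0986 ang -52.9 318 rect [array([577.2, 108.9]), array([ 6.5, 18.8]), np.float64(64.5)]
27245 [[0.4838, 0.1615, 0.2096], [0.5136, 0.1848, 0.2306], [0.5494, 0.2178, 0.2459]]
plane n [ 0.018 -0.011  1.   ] c [0.512  0.1865 0.2204] 7906 tilt 1.2 az -32.1
rect [515.3 188.9] [51.9 62.7] 60.9
front edge slope deg -2.2629835181588853 n 19
width 0.06190509263088062
centre [0.51498824 0.1876133 ] stand frame [-0.0012  0.0001  0.    ] owl yaw -29.262983518158887
```

Lifted cleanly to 126 mm. Carrying to the tray target (0.486, -0.199) while turning -70.6°.

```bash
python3 mv.py .515 .1876 -.029 -.3865 0 -70.6 12 1
```

```text
t 24.35 p [0.523  0.2046 0.183 ] yaw -25.42 z [ 0.2747  0.6059 -0.7466] F [-0.   0.8 -4.8] T [-1.28  0.51 -0.06] w 0.0646
[-0.0224, 0.0136, -0.0203, -3.91, 0.09, 4.39, 1.0]
[-0.0214, 0.0166, -0.0194, -3.91, 0.09, 4.39, 1.0]
[-0.0201, 0.0195, -0.0183, -3.91, 0.09, 4.39, 1.0]
[-0.0186, 0.0222, -0.0171, -3.91, 0.09, 4.39, 1.0]
[-0.017, 0.0246, -0.0156, -3.91, 0.09, 4.39, 1.0]
[-0.0151, 0.0269, -0.014, -3.91, 0.09, 4.39, 1.0]
[-0.0131, 0.0288, -0.0123, -3.91, 0.09, 4.39, 1.0]
[-0.0109, 0.0305, -0.0104, -3.91, 0.09, 4.39, 1.0]
[-0.0087, 0.0319, -0.0084, -3.91, 0.09, 4.39, 1.0]
[-0.0063, 0.033, -0.0063, -3.91, 0.09, 4.39, 1.0]
[-0.0039, 0.0337, -0.0042, -3.91, 0.09, 4.39, 1.0]
[-0.0014, 0.0341, -0.002, -3.91, 0.09, 4.39, 1.0]
```

{"method": "drive_tool", "body": {"rows": [[[-0.0224,0.0136,-0.0203,-3.91,0.09,4.39,1],[-0.0214,0.0166,-0.0194,-3.91,0.09,4.39,1],[-0.0201,0.0195,-0.0183,-3.91,0.09,4.39,1],[-0.0186,0.0222,-0.0171,-3.91,0.09,4.39,1],[-0.017,0.0246,-0.0156,-3.91,0.09,4.39,1],[-0.0151,0.0269,-0.014,-3.91,0.09,4.39,1]]]}}

```text
time_s: 25.1
ee_pos: [0.5166, 0.0004, 0.1807]
tcp_rot: [0.906, 0.23, 0.342, -0.095]
force: [-0.2, -0.5, -7.2]
grip_width: 0.0646
```

{"method": "drive_tool", "body": {"rows": [[[-0.0131,0.0288,-0.0123,-3.91,0.09,4.39,1],[-0.0109,0.0305,-0.0104,-3.91,0.09,4.39,1],[-0.0087,0.0319,-0.0084,-3.91,0.09,4.39,1],[-0.0063,0.033,-0.0063,-3.91,0.09,4.39,1],[-0.0039,0.0337,-0.0042,-3.91,0.09,4.39,1],[-0.0014,0.0341,-0.002,-3.91,0.09,4.39,1],[0,0,0,0,0,0,1]]]}}

```text
time_s: 25.98
ee_pos: [0.504, -0.2046, 0.1814]
tcp_rot: [0.933, -0.056, 0.355, 0.014]
force: [0.7, -0.1, -7.1]
grip_width: 0.0643
```

```bash
python3 look.py 28 wrist scene; python3 owl.py wrist28|head -2; python3 owltop2.py wrist28 .22 -98
```

```text
t 25.98 p [ 0.504  -0.2046  0.1814] yaw -96.51 z [ 0.6611 -0.065  -0.7475] F [ 0.7 -0.1 -7.1] T [0.22 1.54 0.11] w 0.0643
q [ 0.24  0.    0.21  2.38 -1.29  0.24 -0.04]
scene [335. 150.] topz 0.1072 mid [0.4618 0.2661 0.1054] rad 0.0959 ang 124.4 10 rect [array([461.8, 265.9]), array([9.8, 2.8]), np.float64(45.8)]
scene [323. 200.] topz 0.1276 mid [0.5762 0.0987 0.1251] rad 0.1068 ang -55.7 25 rect [array([577.1, 100. ]), array([10.2, 22.5]), np.float64(34.9)]
27490 [[0.4638, -0.2399, 0.2089], [0.4834, -0.2034, 0.2311], [0.5138, -0.1701, 0.2466]]
plane n [-0.02  -0.014  1.   ] c [ 0.4851 -0.201   0.2209] 7248 tilt 1.4 az -145.2
rect [ 487.6 -203.3] [62.8 52.1] 79.6
front edge slope deg -2.527701201264184 n 19
width 0.062494973775111304
centre [ 0.48623264 -0.20324783] stand frame [ 0.1525 -0.3604  0.    ] owl yaw -100.52770120126418
```

View pics/scene28.png

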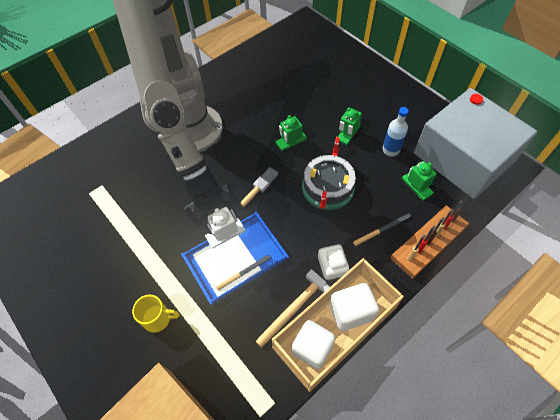

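View pics/wrist28.png

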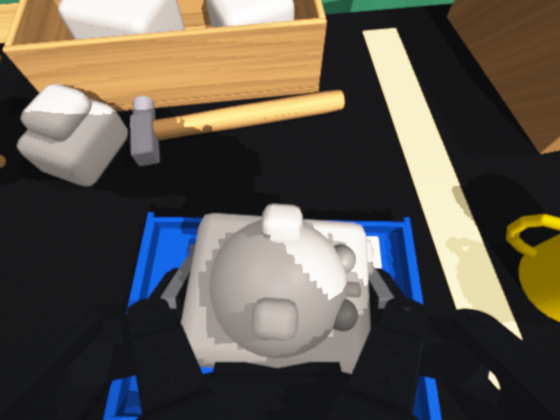

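The owl is over the clear part of the tray, upright (1.4°), centre (0.486, -0.203), collar still down. Joints 4 and 6 are near their limits, so I lower in stages and check tracking.

{"method": "drive_tool", "body": {"rows": [[[-0.0066,0,0.0075,0,0,0,1],[-0.0066,0,0.0075,0,0,0,1],[-0.0066,0,0.0075,0,0,0,1],[0,0,0,0,0,0,1]]]}}

```text
time_s: 26.58
ee_pos: [0.5034, -0.2033, 0.1634]
tcp_rot: [0.937, -0.053, 0.346, 0.01]
force: [0.0, 0.4, -7.7]
grip_width: 0.0644
```

```bash
python3 look.py 29 wrist; python3 owl.py wrist29|head -2
```

```text
t 26.57 p [ 0.5034 -0.2033  0.1634] yaw -96.06 z [ 0.6475 -0.0558 -0.76  ] F [ 0.   0.4 -7.7] T [ 0.15  1.56 -0.02] w 0.0644
q [ 0.65  0.05 -0.2   2.37 -1.36  0.23  0.04]
27924 [[0.464, -0.2978, 0.0065], [0.4842, -0.2029, 0.213], [0.5416, -0.1692, 0.2289]]
plane n [ 0.006 -0.019  1.   ] c [ 0.4842 -0.199   0.2036] 7693 tilt 1.1 az -72.5
```

Lowering is limited: joint 5 is at -1.36 and joint 6 at 0.23 with the tool pointing outward. The owl is still upright. I'll raise it, move out, and turn the whole grasp 180° so the tool tilts from the far side, where the wrist has room (as in the earlier pick). The plate is symmetric, so the placing stays the same.

```bash
python3 mv.py .485 -.203 .13 -.01 .08 0 4 1
```

```text
t 26.62 p [ 0.5035 -0.2033  0.1636] yaw -96.05 z [ 0.6478 -0.056  -0.7598] F [ 0.3  0.1 -7.1] T [0.11 1.59 0.04] w 0.0643
[0.0377, -0.0013, 0.006, 0.0, 0.0, 0.0, 1.0]
[0.0377, -0.0013, 0.006, 0.0, 0.0, 0.0, 1.0]
[0.0377, -0.0013, 0.006, 0.0, 0.0, 0.0, 1.0]
[0.0377, -0.0013, 0.006, 0.0, 0.0, 0.0, 1.0]
```

{"method": "drive_tool", "body": {"rows": [[[0.0377,-0.0013,0.006,0,0,0,1],[0.0377,-0.0013,0.006,0,0,0,1],[0.0377,-0.0013,0.006,0,0,0,1],[0.0377,-0.0013,0.006,0,0,0,1],[0,0,0,0,0,0,1]]]}}

```text
time_s: 27.25
ee_pos: [0.6373, -0.2111, 0.2469]
tcp_rot: [0.936, -0.05, 0.349, 0.01]
force: [0.5, 1.0, -6.8]
grip_width: 0.0643
```

```bash
python3 look.py 30 wrist; python3 owl.py wrist30|head -2; python3 mv.py .615 -.213 0 0 0 90 10 1
```

```text
t 27.25 p [ 0.6373 -0.2111  0.2469] yaw -95.75 z [ 0.6514 -0.0538 -0.7568] F [ 0.5  1.  -6.8] T [0.17 1.63 0.04] w 0.0643
q [ 0.29  0.13  0.06  2.05 -0.59  0.32 -0.83]
27294 [[0.5978, -0.2444, 0.2786], [0.6175, -0.2102, 0.297], [0.6456, -0.1786, 0.3123]]
plane n [-0.005 -0.029  1.   ] c [ 0.6185 -0.2084  0.2868] 7641 tilt 1.7 az -99.0
t 27.30 p [ 0.6347 -0.2108  0.2443] yaw -95.78 z [ 0.648  -0.0526 -0.7598] F [-0.5  0.7 -7.1] T [0.15 1.7  0.02] w 0.0638
[-0.0007, -0.003, -0.0005, 5.85, -0.15, -6.84, 1.0]
[-0.0007, -0.003, -0.0005, 5.85, -0.15, -6.84, 1.0]
[-0.0007, -0.003, -0.0005, 5.85, -0.15, -6.84, 1.0]
[-0.0007, -0.003, -0.0005, 5.85, -0.15, -6.84, 1.0]
[-0.0007, -0.003, -0.0005, 5.85, -0.15, -6.84, 1.0]
[-0.0007, -0.003, -0.0005, 5.85, -0.15, -6.84, 1.0]
[-0.0007, -0.003, -0.0005, 5.85, -0.15, -6.84, 1.0]
[-0.0007, -0.003, -0.0005, 5.85, -0.15, -6.84, 1.0]
[-0.0007, -0.003, -0.0005, 5.85, -0.15, -6.84, 1.0]
[-0.0007, -0.003, -0.0005, 5.85, -0.15, -6.84, 1.0]
```

{"method": "drive_tool", "body": {"rows": [[[-0.0007,-0.003,-0.0005,5.85,-0.15,-6.84,1],[-0.0007,-0.003,-0.0005,5.85,-0.15,-6.84,1],[-0.0007,-0.003,-0.0005,5.85,-0.15,-6.84,1],[-0.0007,-0.003,-0.0005,5.85,-0.15,-6.84,1],[-0.0007,-0.003,-0.0005,5.85,-0.15,-6.84,1]]]}}

```text
time_s: 27.92
ee_pos: [0.6244, -0.2005, 0.2409]
tcp_rot: [0.891, 0.297, 0.322, -0.118]
force: [0.3, 1.1, -7.4]
grip_width: 0.0644
```

```bash
python3 look.py 31
```

```text
t 27.93 p [ 0.6244 -0.2005  0.2409] yaw -52.70 z [ 0.5035  0.4022 -0.7647] F [ 0.3  1.1 -7.4] T [-0.96  1.2   0.  ] w 0.0644
q [ 0.63  0.31 -0.09  1.82 -0.82  0.93  0.11]
```

Tracking well. Continuing the turn.

{"method": "drive_tool", "body": {"rows": [[[-0.0007,-0.003,-0.0005,5.85,-0.15,-6.84,1],[-0.0007,-0.003,-0.0005,5.85,-0.15,-6.84,1],[-0.0007,-0.003,-0.0005,5.85,-0.15,-6.84,1],[-0.0007,-0.003,-0.0005,5.85,-0.15,-6.84,1],[-0.0007,-0.003,-0.0005,5.85,-0.15,-6.84,1]]]}}

```text
time_s: 28.55
ee_pos: [0.611, -0.1965, 0.2406]
tcp_rot: [0.71, 0.615, 0.252, -0.234]
force: [0.1, 0.4, -6.2]
grip_width: 0.0639
```

{"method": "drive_tool", "body": {"rows": [[[-0.0007,-0.003,-0.0005,5.85,-0.15,-6.84,1],[-0.0007,-0.003,-0.0005,5.85,-0.15,-6.84,1],[-0.0007,-0.003,-0.0005,5.85,-0.15,-6.84,1],[-0.0007,-0.003,-0.0005,5.85,-0.15,-6.84,1],[-0.0007,-0.003,-0.0005,5.85,-0.15,-6.84,1]]]}}

```text
time_s: 29.18
ee_pos: [0.5985, -0.2026, 0.2406]
tcp_rot: [0.42, 0.839, 0.144, -0.315]
force: [0.3, 0.3, -7.6]
grip_width: 0.0641
```

```bash
python3 look.py 32
```

```text
t 29.18 p [ 0.5985 -0.2026  0.2406] yaw 37.28 z [-0.4073  0.5062 -0.7601] F [ 0.3  0.3 -7.6] T [-1.23 -0.95  0.08] w 0.0641
q [ 0.55  0.78 -0.26  1.07 -0.2   1.9   0.94]
```

```bash
python3 look.py 33 wrist; python3 owl.py wrist33|head -2; python3 owltop2.py wrist33 .283 37; python3 mv.py .614 -.213 -.128 .013 -.05 0 4 1;python3 mv.py .614 -.213 0 0 0 45 5 1
```

```text
t 29.18 p [ 0.5985 -0.2026  0.2406] yaw 37.28 z [-0.4073  0.5062 -0.7601] F [ 0.3  0.3 -7.6] T [-1.23 -0.95  0.08] w 0.0641
q [ 0.55  0.78 -0.26  1.07 -0.2   1.9   0.94]
wrist [432.  67.] topz 0.1257 mid [0.5775 0.0996 0.1244] rad 0.1069 ang -54.9 178 rect [array([577.4,  99.9]), array([11.3, 24.8]), np.float64(32.9)]
wrist [417.  94.] topz 0.1137 mid [0.5781 0.0953 0.1113] rad 0.1107 ang -55.9 146 rect [array([575.4,  94.5]), array([10.9, 25. ]), np.float64(60.0)]
27126 [[0.5764, -0.2434, 0.2704], [0.6117, -0.2179, 0.291], [0.6399, -0.1841, 0.3061]]
plane n [0.022 0.016 1.   ] c [ 0.6103 -0.2189  0.2807] 7835 tilt 1.6 az 36.0
rect [ 608.  -214.8] [58.3 50. ] 34.5
front edge slope deg -47.37768483682576 n 14
width 0.056411779782943094
centre [ 0.61885794 -0.23040945] stand frame [ 0.2828 -0.3237  0.    ] owl yaw -10.377684836825757
t 29.23 p [ 0.6001 -0.1996  0.2402] yaw 37.70 z [-0.4098  0.5056 -0.7593] F [ 2.4  3.1 -5.2] T [-0.95 -1.15 -0.21] w 0.0642
[0.0084, -0.0231, 0.0242, 0.0, 0.0, 0.0, 1.0]
[0.0084, -0.0231, 0.0242, 0.0, 0.0, 0.0, 1.0]
[0.0084, -0.0231, 0.0242, 0.0, 0.0, 0.0, 1.0]
[0.0084, -0.0231, 0.0242, 0.0, 0.0, 0.0, 1.0]
t 29.23 p [ 0.6001 -0.1996  0.2402] yaw 37.70 z [-0.4098  0.5056 -0.7593] F [ 2.4  3.1 -5.2] T [-0.95 -1.15 -0.21] w 0.0642
[-0.0006, -0.003, -0.0004, 5.85, -0.18, -6.83, 1.0]
[-0.0006, -0.003, -0.0004, 5.85, -0.18, -6.83, 1.0]
[-0.0006, -0.003, -0.0004, 5.85, -0.18, -6.83, 1.0]
[-0.0006, -0.003, -0.0004, 5.85, -0.18, -6.83, 1.0]
[-0.0006, -0.003, -0.0004, 5.85, -0.18, -6.83, 1.0]
```

{"method": "drive_tool", "body": {"rows": [[[0.0084,-0.0231,0.0242,0,0,0,1],[0.0084,-0.0231,0.0242,0,0,0,1],[0.0084,-0.0231,0.0242,0,0,0,1],[0.0084,-0.0231,0.0242,0,0,0,1],[0,0,0,0,0,0,1]]]}}

```text
time_s: 29.85
ee_pos: [0.4672, -0.1883, 0.1913]
tcp_rot: [0.424, 0.836, 0.145, -0.316]
force: [0.9, -0.5, -7.7]
grip_width: 0.0642
```

{"method": "drive_tool", "body": {"rows": [[[-0.0006,-0.003,-0.0004,5.85,-0.18,-6.83,1],[-0.0006,-0.003,-0.0004,5.85,-0.18,-6.83,1],[-0.0006,-0.003,-0.0004,5.85,-0.18,-6.83,1],[-0.0006,-0.003,-0.0004,5.85,-0.18,-6.83,1],[-0.0006,-0.003,-0.0004,5.85,-0.18,-6.83,1],[0,0,0,0,0,0,1]]]}}

```text
time_s: 30.6
ee_pos: [0.4664, -0.1984, 0.1923]
tcp_rot: [0.068, 0.936, 0.016, -0.346]
force: [-0.2, 0.1, -6.4]
grip_width: 0.0642
```

```bash
python3 look.py 34 wrist scene; python3 owl.py wrist34|head -2; python3 owltop2.py wrist34 .232 82
```

```text
t 30.60 p [ 0.4664 -0.1984  0.1923] yaw 82.11 z [-0.6451  0.0763 -0.7603] F [-0.2  0.1 -6.4] T [-0.14 -1.6  -0.04] w 0.0642
q [ 0.51  0.64 -0.39  1.46  0.23  1.8   1.5 ]
scene [335. 150.] topz 0.1091 mid [0.463  0.2665 0.1077] rad 0.0955 ang 123.7 7 rect [array([463.2, 265.9]), array([7.2, 2.8]), np.float64(21.9)]
scene [323. 200.] topz 0.1282 mid [0.5774 0.099  0.1263] rad 0.1073 ang -55.1 25 rect [array([577.5,  99.4]), array([ 9.9, 21.9]), np.float64(34.6)]
27665 [[0.4578, -0.2343, 0.2209], [0.4865, -0.2002, 0.2422], [0.5066, -0.1656, 0.2579]]
plane n [-0.002  0.021  1.   ] c [ 0.4855 -0.2023  0.2325] 7989 tilt 1.2 az 96.1
rect [ 482.1 -200. ] [62.3 52.2] 78.9
front edge slope deg -3.2161916556250842 n 19
width 0.06206222192384059
centre [ 0.48343456 -0.19994546] stand frame [ 0.1485 -0.3588  0.    ] owl yaw 78.78380834437492
```

View pics/scene34.png

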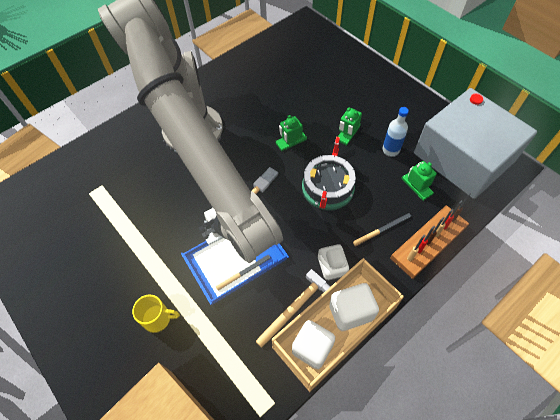

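View pics/wrist34.png

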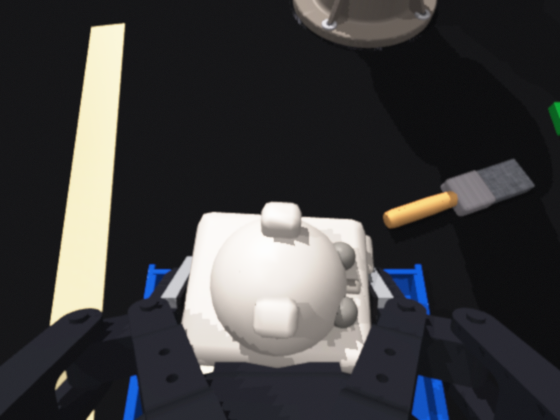

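The wrist now has room (J5 0.23, J6 1.8). The owl is over the clear part at (0.483, -0.200), level, plate along the tray's y. Lowering 120 mm, then checking.

{"method": "drive_tool", "body": {"rows": [[[-0.0156,0,0.0182,0,0,0,1],[-0.0156,0,0.0182,0,0,0,1],[-0.0156,0,0.0182,0,0,0,1],[-0.0156,0,0.0182,0,0,0,1],[0,0,0,0,0,0,1]]]}}

```text
time_s: 31.32
ee_pos: [0.4627, -0.2033, 0.0948]
tcp_rot: [0.069, 0.934, 0.015, -0.35]
force: [-0.3, 0.3, -6.4]
grip_width: 0.0641
```

```bash
python3 look.py 35 wrist; python3 owl.py wrist35|head -2; python3 owltop2.py wrist35 .137 82; python3 mv.py .48 -.2 0 0 -.01 0 1 1
```

```text
t 31.32 p [ 0.4627 -0.2033  0.0948] yaw 82.00 z [-0.6512  0.0766 -0.7551] F [-0.3  0.3 -6.4] T [-0.16 -1.49  0.01] w 0.0641
q [ 0.51  0.75 -0.38  1.51  0.27  1.65  1.48]
28539 [[0.4269, -0.2558, 0.0056], [0.4827, -0.2056, 0.1436], [0.5033, -0.1697, 0.1602]]
plane n [0.015 0.021 1.   ] c [ 0.483  -0.2076  0.1347] 7814 tilt 1.5 az 54.4
rect [ 478.3 -205.7] [58.3 50.3] 78.7
front edge slope deg -47.966338782789535 n 14
width 0.05665503303089904
centre [ 0.49675997 -0.20911473] stand frame [ 0.1646 -0.3608  0.    ] owl yaw 34.033661217210465
t 31.38 p [ 0.4636 -0.2033  0.0961] yaw 82.01 z [-0.6497  0.076  -0.7564] F [ 0.1 -0.7 -5.6] T [-0.16 -1.57 -0.01] w 0.0641
[-0.0065, 0.0002, 0.0076, 0.0, 0.0, 0.0, 1.0]
```

{"method": "drive_tool", "body": {"rows": [[[-0.0049,0.0001,0.0057,0,0,0,1],[-0.0049,0.0001,0.0057,0,0,0,1],[-0.0049,0.0001,0.0057,0,0,0,1],[-0.0042,0.0001,0.0049,0,0,0,1],[0,0,0,0,0,0,1]]]}}

```text
time_s: 32.0
ee_pos: [0.4637, -0.2034, 0.0672]
tcp_rot: [0.068, 0.935, 0.015, -0.348]
force: [-0.5, 0.4, -5.8]
grip_width: 0.0642
```

```bash
python3 look.py 36 wrist scene; python3 owl.py wrist36|head -2
```

```text
t 32.00 p [ 0.4637 -0.2034  0.0672] yaw 82.06 z [-0.649   0.0753 -0.7571] F [-0.5  0.4 -5.8] T [-0.17 -1.59 -0.01] w 0.0642
q [ 0.51  0.78 -0.37  1.52  0.28  1.61  1.47]
scene [335. 150.] topz 0.1088 mid [0.4626 0.2658 0.1071] rad 0.0952 ang 124.1 8 rect [array([462.3, 265.5]), array([12. ,  4.1]), np.float64(16.7)]
scene [323. 200.] topz 0.1278 mid [0.5772 0.099  0.125 ] rad 0.1072 ang -55.2 25 rect [array([577.4,  99.1]), array([10. , 23.1]), np.float64(34.1)]
29060 [[0.4267, -0.2747, 0.0053], [0.4831, -0.2061, 0.1155], [0.5041, -0.1701, 0.1326]]
plane n [0.006 0.027 1.   ] c [ 0.4831 -0.2074  0.1071] 7965 tilt 1.6 az 76.7
```

{"method": "drive_tool", "body": {"rows": [[[-0.0016,0,0.0019,0,0,0,1],[-0.0016,0,0.0019,0,0,0,1],[-0.0007,0,0.0008,0,0,0,1],[0,0,0,0,0,0,1]]]}}

```text
time_s: 32.6
ee_pos: [0.464, -0.2036, 0.0616]
tcp_rot: [0.068, 0.935, 0.015, -0.348]
force: [0.5, 0.1, -7.0]
grip_width: 0.0639
```

{"method": "drive_tool", "body": {"rows": [[[-0.0007,0,0.0008,0,0,0,1],[0,0,0,0,0,0,1]]]}}

```text
time_s: 32.85
ee_pos: [0.4641, -0.2036, 0.0606]
tcp_rot: [0.068, 0.935, 0.015, -0.348]
force: [-1.0, -0.9, -7.1]
grip_width: 0.0639
```

{"method": "drive_tool", "body": {"rows": [[[-0.0007,0,0.0008,0,0,0,1],[0,0,0,0,0,0,1]]]}}

```text
time_s: 33.1
ee_pos: [0.4641, -0.2037, 0.0596]
tcp_rot: [0.068, 0.935, 0.015, -0.348]
force: [0.3, -0.0, -5.7]
grip_width: 0.0639
```

```bash
python3 look.py 37 wrist; python3 owl.py wrist37|head -2
```

```text
t 33.10 p [ 0.4641 -0.2037  0.0596] yaw 82.06 z [-0.6482  0.0749 -0.7578] F [ 0.3 -0.  -5.7] T [-0.17 -1.49  0.05] w 0.0639
q [ 0.51  0.79 -0.37  1.52  0.28  1.6   1.47]
29205 [[0.4281, -0.2736, 0.0053], [0.4833, -0.2065, 0.108], [0.5044, -0.1708, 0.1251]]
plane n [-0.005  0.022  1.   ] c [ 0.4831 -0.2077  0.0997] 7907 tilt 1.3 az 101.5
```

{"method": "drive_tool", "body": {"rows": [[[-0.0007,0,0.0008,0,0,0,1],[0,0,0,0,0,0,1]]]}}

```text
time_s: 33.4
ee_pos: [0.4641, -0.2038, 0.0595]
tcp_rot: [0.068, 0.935, 0.015, -0.348]
force: [0.6, -1.2, 1.1]
grip_width: 0.0641
```

{"method": "drive_tool", "body": {"rows": [[[-0.0007,0,0.0008,0,0,0,1],[0,0,0,0,0,0,1]]]}}

```text
time_s: 33.65
ee_pos: [0.464, -0.2038, 0.0594]
tcp_rot: [0.068, 0.935, 0.015, -0.348]
force: [0.7, -0.8, 6.9]
grip_width: 0.0644
```

Contact: the force reversed from -6 to +7 N, so the plate is on the floor. Easing off 1 mm, then opening gradually.

{"method": "drive_tool", "body": {"rows": [[[0.0007,0,-0.0008,0,0,0,1],[0,0,0,0,0,0,0.2],[0,0,0,0,0,0,0.1],[0,0,0,0,0,0,0],[0,0,0,0,0,0,0],[0,0,0,0,0,0,0]]]}}

```text
time_s: 34.4
ee_pos: [0.4641, -0.2036, 0.0584]
tcp_rot: [0.068, 0.935, 0.015, -0.348]
force: [0.2, -0.7, 0.0]
grip_width: 0.085
```

```bash
python3 look.py 38 wrist; python3 owl.py wrist38|head -2
```

```text
t 34.40 p [ 0.4641 -0.2036  0.0584] yaw 82.06 z [-0.6482  0.075  -0.7578] F [ 0.2 -0.7  0. ] T [-0.12 -0.66  0.03] w 0.0850
q [ 0.51  0.79 -0.37  1.52  0.28  1.6   1.47]
30657 [[0.4289, -0.2701, 0.0051], [0.4846, -0.2075, 0.106], [0.5063, -0.1681, 0.124]]
plane n [0.004 0.005 1.   ] c [ 0.4854 -0.2078  0.0986] 7803 tilt 0.4 az 52.4
```

View pics/wrist38.png

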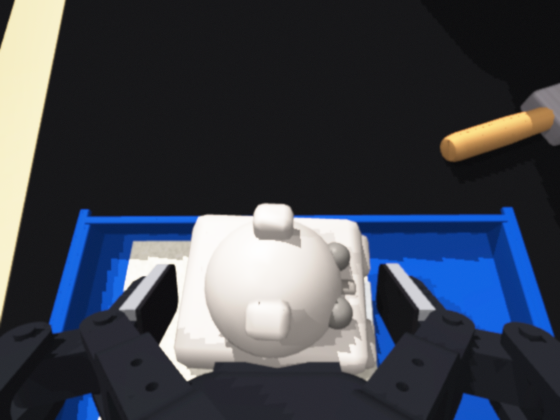

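Released: the owl stands level (0.4°), with both pads clear of it at (175,290) and (382,290). Retreating along the tool axis.

{"method": "drive_tool", "body": {"rows": [[[0,0,-0.015,0,0,0,0],[0,0,-0.025,0,0,0,0],[0,0,-0.04,0,0,0,0],[0,0,-0.05,0,0,0,0],[0.03,0,-0.05,0,0,0,0],[0,0,0,0,0,0,0],[0,0,0,0,0,0,0]]]}}

```text
time_s: 35.33
ee_pos: [0.5586, -0.2135, 0.2147]
tcp_rot: [0.068, 0.935, 0.015, -0.347]
force: [-0.1, -0.2, -0.3]
grip_width: 0.0855
```

```bash
python3 look.py 39 wrist scene top
```

```text
t 35.33 p [ 0.5586 -0.2135  0.2147] yaw 82.07 z [-0.6473  0.0747 -0.7586] F [-0.1 -0.2 -0.3] T [-0.07 -0.69  0.01] w 0.0855
q [ 0.44  0.79 -0.37  1.14  0.25  1.97  1.51]
scene [335. 150.] topz 0.1094 mid [0.4625 0.2653 0.1098] rad 0.0949 ang 124.4 7 rect [array([462.3, 264.7]), array([9.6, 6.5]), np.float64(37.4)]
scene [323. 200.] topz 0.1269 mid [0.5771 0.0991 0.125 ] rad 0.1071 ang -55.2 25 rect [array([577.3,  99.7]), array([10., 23.]), np.float64(34.4)]
top [236. 181.] topz 0.1269 mid [0.5759 0.1001 0.1244] rad 0.1055 ang -55.4 33 rect [array([576. ,  99.2]), array([11.8, 22.5]), np.float64(36.4)]
top [171. 225.] topz 0.1264 mid [0.456  0.2778 0.124 ] rad 0.1088 ang 123.4 35 rect [array([454.5, 276.1]), array([12.6, 21.6]), np.float64(38.6)]
```

View pics/scene39.png

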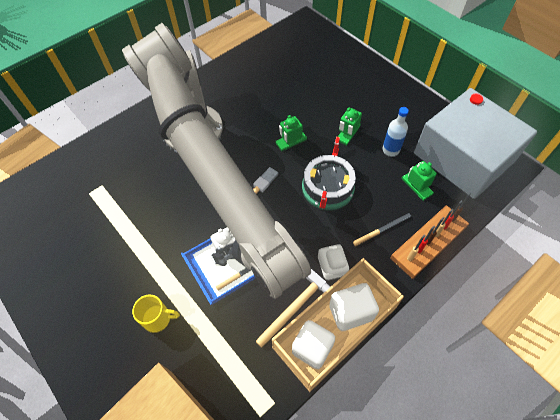

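View pics/wrist39.png

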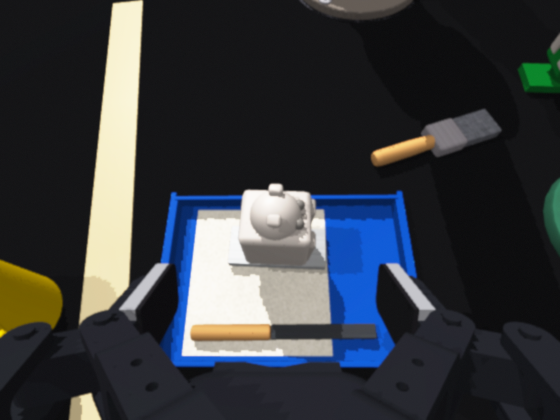

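```bash
python3 - <<'E'
from h import *;import pickle
f=pickle.load(open("wrist39.pkl","rb"));P=cloud(f).reshape(-1,3);h=hsv(f).reshape(-1,3)
a=np.radians(-8.1);ex=np.array([np.cos(a),np.sin(a)]);ey=np.array([-ex[1],ex[0]])
d=P[:,:2]-[.5112,-.2019];X=np.c_[d@ex,d@ey,P[:,2]]
m=(h[:,1]<60)&(abs(X[:,2]-.0985)<.003)&(abs(X[:,0])<.09)&(abs(X[:,1])<.12)
q=X[m];c=q.mean(0);n=np.linalg.svd(q-c,full_matrices=False)[2][2];print("top n",n.round(3),"z",c[2],cv2.minAreaRect((q[:,:2]*1000).astype(np.float32)))
from cell import r; s=r.observe();show(s)
E
```

```text
top n [0.006 0.001 1.   ] z 0.09822584889758779 ((-29.398048400878906, -9.115283966064453), (62.11884307861328, 52.59519958496094), 87.79341125488281)
t 35.48 p [ 0.5575 -0.2136  0.2133] yaw 82.06 z [-0.6501  0.0754 -0.7561] F [ 0.3 -0.4 -0.7] T [-0.05 -0.65 -0.04] w 0.0853
```

The owl is at tray (-29, -9) mm. Its block top is at 98.2 mm (99 expected), its tilt is 0.3°, and the gripper touches nothing. Handing in.

```bash
python3 -c "
from cell import order
print(order.close_job())"
```

```text
the job is handed in; nothing more can be done
None
```

The job is handed in: the owl stands on the tray floor and the collar is down in its release notch. However, I knocked the owl over on the stand partway through and had to recover it.

**What I did**
1. I gripped lever B, lifted the collar about 15 mm and turned it 40°. I then let it onto the land and pushed until it snapped down at about 62–64° (about 1.1 rad).
2. During that push the gripper's body almost certainly caught the owl and tipped it onto the collar rim. The push force rose to about 20 N, against the 3 N expected, and I took it for friction instead of stopping to look at the owl.
3. To recover, I gripped the owl across its x faces, turned it upright in the air and set it back in its seat between the keys, with the collar already down. I then lifted it straight off and placed it in the tray. The wrist ran into joint limits above the tray, so I turned the whole grasp 180° before lowering.

**Last checks**

| Item | Measured | Required |
|---|---|---|
| Owl position in tray | x -29 mm, y -9 mm | x -75 to 45 mm, y within 115 mm |
| Owl height, from block top at 98.2 mm | origin about 4–5 mm | 2 to 8 mm |
| Owl lean | about 0.3° (0.006 rad) | under 0.08 rad |
| Collar lever tops | 0.126–0.127 m, so fully down | lift under 3 mm |
| Collar turn | about 1.08 rad | over 0.9 rad |
| Force on the tool | about 0 N, gripper open and clear | touching nothing |

The tray rasp, brush, mallet and other things look unmoved in the last pictures; I did not measure them.

**What I could not check**
- **Owl speed:** I don't know whether it passed 0.6 m/s while it was tipping over.
- **Hand pressure:** I don't know whether the hand pressed on the owl with over 40 N. The highest tool force reading during the push was about 23 N.
- **Order of steps:** step 2 probably counted only when I put the owl back in its seat, because it was already leaning when the collar dropped.

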